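# Tip the writing board out of its deep box and put it on the reading stand

### The arm

A 6-joint arm with a two-finger parallel gripper is mounted at the origin on the work surface. World frame = base frame: x ahead of the robot, y to its left, z up, the work surface at z = 0. Lengths are in m, angles in rad, forces in N, time in s.
With the tool pointing down it reaches from about 0.375 to 0.975 m from the base axis. Payload 3.8 kg.
Tool frame: the origin (TCP) lies at the very end of the fingers, on their centre line; the grasp point (between the pads) lies 19 mm behind it; z points along the fingers, y is the direction in which the jaws open and shut (so a half turn about z gives the same grasp; the last joint's range is limited). The gripper opens to 85 mm and grips with 20 to 120 N. Pads are 22 mm wide; open, the fingers measure 114 mm over their backs; the gripper's body (76 mm by 85 mm) begins 54 mm behind the grasp point. The pads swing forward as they close: fully open they stand 13 mm farther back than shut.
Start: joints at [1.183, 0.264, 1.604, -0, 1.274, -0.037], TCP at [0.232, 0.634, 0.192] pointing down, gripper open.
Joint ranges: [-2.63, 2.63], [-0.94, 2.18], [0.31, 2.57], [-1.31, 4.45], [0, 2.66], [-2.55, 2.55]. Speed limits (rad/s): [2.57, 2.57, 3.14, 3.14, 3.14, 3.14].

### API

Orientations are given as a rotation vector (axis times angle).
In Python, from workcell import bot, read_camera, finish_job gives the robot as it stands. The module is installed in compiled form; this text tells all that it offers.
- The arm moves only by the tool servo_tool, never from a script. Its argument "targets" is text: rows parted by semicolons, each of 7 numbers parted by spaces: the turn, a rotation vector about the tool's x, y, z in rad, then the shift along the tool's x, y, z in mm, then the finger opening in mm, from 0 to 85.4. In form: wx wy wz x y z gripper; .... A call has 1 to 8 rows; each row shifts and turns the pose as measured when the row begins, along the tool's axes as they then stand; what a row does not reach is not made up. A row lasts 1/12 s, in which the tool goes at most 41.7 mm and 7.16 degrees, less where a joint would pass 70% of its speed; a pose out of reach is approached as far as the arm can. A call is refused whole if a number of a shift passes 41.7 or a number of a turn 0.125, either way. A call with a gripper value outside its range is refused whole. The fingers move at their own pace and stop on an object; "newtons" is the grip in N (left out, the last holds). Time passes only in rows, so rows that do not move let the fingers close. It gives the time, the measured TCP pose, the force and the opening at its end, in the units of the state.
- bot.read_state(): the state, without advancing time (a new reading comes with each control period).
- read_camera(name): name is "side" or "top"; returns a dict with "image" (420x560x3 uint8, red, green, blue), "mtx" (3x3 intrinsics, pixels), "eye" and "orientation" of the camera in the world. Camera axes: x right, y up, looking along -z (the intrinsics and any distortion apply to the point x, -y, -z); pixel columns grow to the right and rows downward; lengths in m; the calibration is good to about 2 mm. A picture is of the moment at which its call begins. There is no depth.
- finish_job(): hands the job in, once; it reports no verdict.
The state is a dict: "time": time; "q": joint angles; "joint_vel": joint speeds; "joint_torque": joint torques, N m; "tool_pos": TCP position; "tcp_rot": TCP orientation; "wrist_force": force on the tool from outside, world axes, zero at the start; "torque": the same for the moment, N m; "width": opening from 0.0 (shut) to 1.0 (fully open).
Only numpy, scipy, OpenCV 4.12 (cv2) and the standard library are available. Lean on these libraries where they do the work, as an engineer would, in place of code of your own. Each camera call takes 0.05 s, during which the arm holds its last target.

### The job

At the clinic's registration desk a writing board lies down in a deep, narrow box with a rubber stamp standing on it. Stand the stamp upright in the shallow tray; then tip the board up inside the box (pushed along the step it overbalances into the pit), so that its far edge goes down in the pit and its near edge rises above the rim, and move it from there to the reading stand: lower edge on the ledge, lying back flat against the rest, form side out, centred and square. Leave the other things on the desk where they are, and let go.

Things in the scene. Friction and masses are not known exactly. Their poses are not given: they have to be found in the camera images.
- box: Fixed deep narrow open box of grey plastic, 320 (x) x 122 (y) x 125 mm high, walls and bottom 5 mm. Origin: centre of its underside. x runs lengthwise from the near end (robot's side, inner wall at x = -155 mm) to the far end (inner wall at +155). From the near end a solid step, 195 mm long, level top at z = 90 mm; beyond it a pit 115 mm long, bottom at z = 5 mm. Inside width 112 mm.
- step_edge (a point): Middle of the upper edge of the step in the box (box x = 40, y = 0, z = 90 mm), where the pit begins. Axes as the box. Once the board, pushed in +x, has its middle past this edge it tips (friction on the pusher may hold it level until that is drawn back): its far edge drops into the groove and it stays leaning on this edge, about 48 to 56 degrees from level, its near edge raised about 15 to 25 mm above the rim.
- groove (a point): Middle of the groove at the bottom of the pit (box x = 95, z = 5 mm), where the board's far edge comes to stand; 17 mm wide along x. Between it and the step is a sill 30 mm higher, beyond it a slope up to z = 83 mm at the far wall. Axes as the box.
- board_center (a point): Centre of the loose writing board: brown hardboard 170 (x) x 100 (y) x 6 mm (z), 130 g before variation, with a blank white sheet on its +z face. Point is half-way through the thickness. At the start it lies flat on the step with +z up and +x to the box's far end, its near edge 45 to 65 mm from the inside of the near wall, about 6 mm free at each side.
- board_far (a point): The middle of the board's far (+x) short edge, 85 mm from its centre; this edge goes down into the pit and later stands on the ledge of the stand. Axes as the board.
- stamp_center (a point): Rubber stamp, 90 mm high, about 100 g, standing on the board at the start: foot 36 x 56 x 16 mm, thin neck of 16 mm diameter, round wooden knob of 29 mm diameter from 66 to 84 mm above its underside. Point is on its axis, 45 mm above its underside; z up the stamp.
- tray: Fixed shallow open steel tray, 120 (x) x 110 (y) x 20 mm, walls 4 mm; bottom about 4 mm thick. Origin: centre of its underside.
- stand: Fixed metal reading stand, facing away from the robot (its +x); base 150 (x) x 120 mm, origin: centre of the base's underside. The rest is a flat plate 100 mm long, 110 mm wide, 58 degrees from level, top leaning to -x; at its foot (corner at x = 45, z = 30 mm) a ledge square to it, 26 mm deep, with a lip 8 mm high. The board's top 70 mm stands free above the rest.
- stand_seat (a point): Where the board's centre comes when it lies properly on the stand: x axis down the rest towards the ledge, y across, z straight out of the rest (the sheet's side). A seated board (+x edge down) has the same axes.
- pump_bottle: Bystander: white sanitiser pump bottle, 60 mm diameter, 172 mm high, standing beyond the middle of the desk. Origin under its centre.
- stapler: Bystander: black stapler, 130 x 34 x 45 mm, between box and stand. Origin under its centre.
- pen_cup: Bystander: round pen cup, 76 mm diameter, 95 mm high, with pens up to 150 mm. Origin under its centre.
- mouse: Bystander: computer mouse 105 x 60 x 34 mm. Origin under its centre.
- calculator: Bystander: flat calculator 150 x 85 x 17 mm. Origin under its centre.
- eraser_block: Bystander: small white eraser 50 x 24 x 14 mm. Origin under its centre.
Mind the look-alikes: they are no part of the job. Leave any orange or turquoise look-alike of the part that bears stamp_center alone. What is shaped like the tray but red is not meant.

How it is judged:
On the way, in this order (a step that is already met when the one before it is completed fails the run):
1. the stamp stands upright in the tray (x of stamp_center in the frame of tray between -0.05 and 0.05 m and y of stamp_center in the frame of tray between -0.045 and 0.045 m and z of stamp_center in the frame of tray between 0.03 and 0.06 m and angle between stamp_center's own z axis and vertical below 0.12 rad), for 0.2 s.
2. the board has tipped in the box: its far edge is down in the pit and its near edge is raised, leaning at more than 40 degrees (angle between board_center's own z axis and vertical between 0.7 and 1.35 rad and z of board_far in the frame of box below 0.05 m and x of board_far in the frame of box between 0.04 and 0.155 m and y of board_far in the frame of box between -0.056 and 0.056 m), for 0.2 s.
At the end, for the whole second after the job is handed in: The stamp stands upright (7 degrees) in the tray, within 50 (x) and 45 mm (y) of its middle; the board lies on the stand, form side out, centre within 12 mm along the rest, 18 mm across and about 10 mm off it from the seated place, flat and square within 8 degrees; both at rest (all of step 1 and x of board_center in the frame of stand_seat between -0.012 and 0.012 m and y of board_center in the frame of stand_seat between -0.018 and 0.018 m and z of board_center in the frame of stand_seat between -0.008 and 0.012 m and angle between the z axis of board_center and the z axis of stand_seat, either way round below 0.14 rad and angle between the x axis of board_center and the x axis of stand_seat, either way round below 0.14 rad and angle between board_center's own z axis and vertical below 1.4 rad and linear speed of each of board, stamp below 0.02 m/s); the robot touches nothing.
It fails at once if the stamp is tipped over (more than 45 degrees) (angle between stamp_center's own z axis and vertical above 0.8 rad).
It fails at once if another thing on the desk is shifted by more than 30 mm (distance of any of pump_bottle, stapler, pen_cup, mouse, calculator, eraser_block from where it was at the start of the episode above 0.03 m).
It also fails if it takes over 69 s, if anything falls off the work surface, if the arm or the gripper's body presses on something with over 40 N, if the wrist force passes 120 N, or if a joint passes its speed limit or range.

## Working session

There is one attempt and no reset: what is moved stays moved. The work goes in short steps, Python scripts to look and compute and a tool call to move; the robot and the scene stay as the last step left them, time stands still between calls to the robot, and variables do not carry over. Pictures are saved under pics/ and viewed, and the job is handed in when it is done.

Besides the shell and the picture viewer there is one more tool, called after ">>>" as name(argument=value, ...), one argument or row to a line, values as JSON. servo_tool: Moves the arm, as the interface text tells. Its arguments: {"type":"object","properties":{"targets":{"type":"string"},"newtons":{"type":"number"}},"required":["targets"]}

```bash
mkdir -p pics; cat > h.py <<'E'
import numpy as np, cv2
from workcell import bot, read_camera, finish_job
from scipy.spatial.transform import Rotation as R
def ori(c):
    o=np.array(c["orientation"],float)
    return o if o.shape==(3,3) else (R.from_rotvec(o).as_matrix() if o.size==3 else R.from_quat(o).as_matrix())
def ray(c,u,v):
    K=np.array(c["mtx"]); d=np.linalg.inv(K)@np.array([u,v,1.]); d=np.array([d[0],-d[1],-d[2]])
    return np.array(c["eye"]), ori(c)@d
def onz(c,u,v,z):
    e,d=ray(c,u,v); return e+d*(z-e[2])/d[2]
def proj(c,p):
    q=ori(c).T@(np.array(p)-np.array(c["eye"])); q=np.array([q[0],-q[1],-q[2]]); s=np.array(c["mtx"])@q; return s[:2]/s[2]
def tri(c1,p1,c2,p2):
    e1,d1=ray(c1,*p1); e2,d2=ray(c2,*p2); A=np.stack([d1,-d2],1); t=np.linalg.lstsq(A,e2-e1,rcond=None)[0]
    a=e1+d1*t[0]; b=e2+d2*t[1]; return (a+b)/2, np.linalg.norm(a-b)
def save(c,n): cv2.imwrite("pics/"+n+".png",c["image"][:,:,::-1])
E
python3 - <<'E'
from h import *
import pickle
s=bot.read_state(); print(s)
for n in ("side","top"):
    c=read_camera(n); save(c,n+"0"); pickle.dump(c,open(n+"0.pkl","wb")); print({k:v for k,v in c.items() if k!="image"})
E
```

```text
{'time': 0.0, 'q': array([ 1.18309983e+00,  2.64768989e-01,  1.60538206e+00, -3.29253157e-06,
        1.27369198e+00, -3.69526127e-02]), 'joint_vel': array([-2.63605267e-05, -1.42138286e-03, -1.46428285e-03,  1.36496911e-04,
        9.92956352e-04,  2.51984619e-05]), 'joint_torque': array([ 2.40335838e-03, -5.15111625e+01, -3.67323303e+01,  3.38755844e-04,
        1.27607936e-02, -3.83983729e-05]), 'tool_pos': array([0.23165359, 0.63313117, 0.1910471 ]), 'tcp_rot': array([-0.54804341, -3.09294047,  0.00345603]), 'wrist_force': array([ 0.21157111, -0.11303359,  0.42570028]), 'torque': array([-0.00837741, -0.00542051,  0.00620346]), 'width': 1.000343761487291}
{'mtx': array([[513.41445073,   0.        , 276.30468317],
       [  0.        , 513.41445073, 216.64296035],
       [  0.        ,   0.        ,   1.        ]]), 'eye': array([-0.4013569 , -0.9834241 ,  1.00860099]), 'orientation': array([ 0.9441546 , -0.36952728, -0.67774064])}
{'mtx': array([[433.11764731,   0.        , 277.5051244 ],
       [  0.        , 433.11764731, 215.12764375],
       [  0.        ,   0.        ,   1.        ]]), 'eye': array([ 0.28979412, -0.00885701,  1.27429613]), 'orientation': array([ 0.17198212, -0.13588377, -1.55934776])}
```

View pics/side0.png

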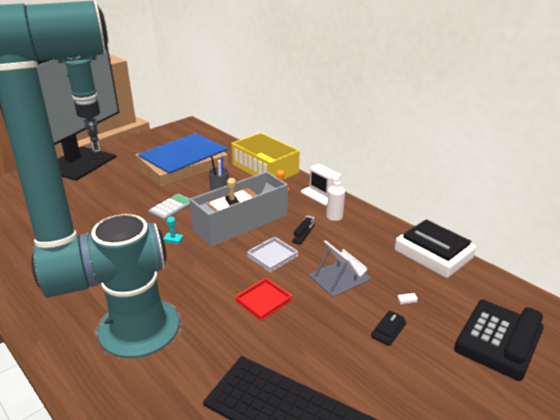

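View pics/top0.png

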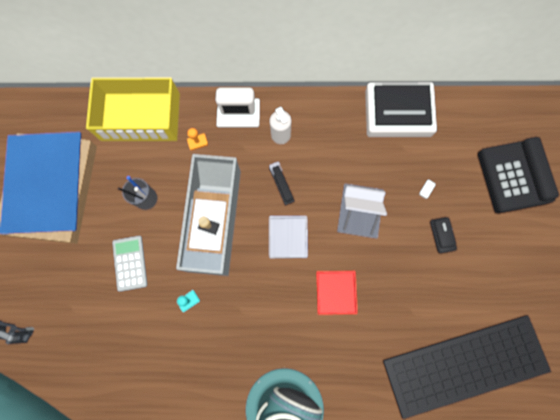

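The box with board and stamp is at top-view (208,215). The steel tray is at (288,237) and the red look-alike at (337,292). The stand is at (362,208). The orange (195,138) and turquoise (188,300) stamps are look-alikes. The stamp meant is the wooden-knob one on the board at (207,225). I'll confirm this in enlarged crops.

```bash
python3 - <<'E'
import cv2
t=cv2.imread("pics/top0.png"); s=cv2.imread("pics/side0.png")
a=cv2.resize(t[145:285,170:400],None,fx=3.4,fy=3.4,interpolation=cv2.INTER_CUBIC); cv2.imwrite("pics/topc.png",a)
a=cv2.resize(s[160:300,180:380],None,fx=4,fy=4,interpolation=cv2.INTER_CUBIC); cv2.imwrite("pics/sidec.png",a)
E
```

```text
(no output)
```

View pics/topc.png

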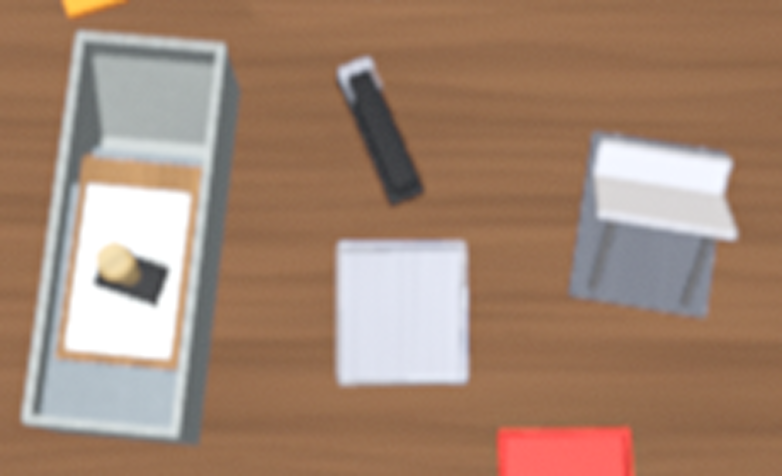

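View pics/sidec.png

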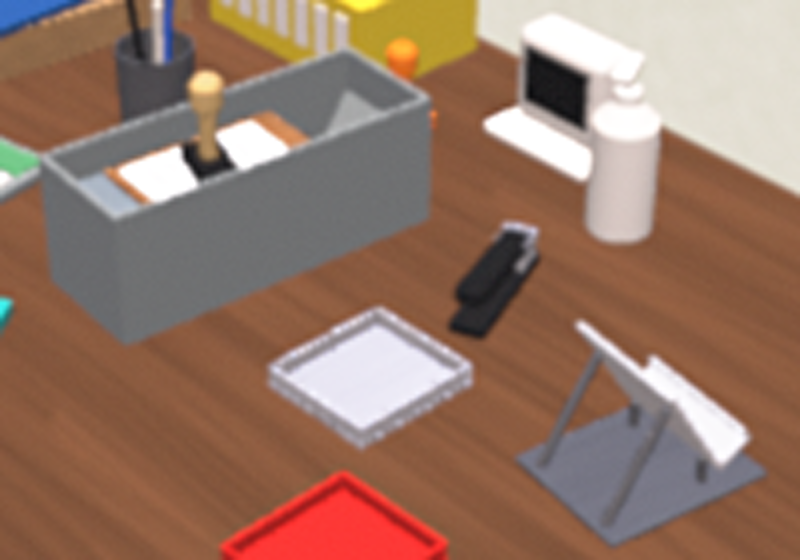

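The wooden-knobbed stamp stands on the board inside the grey box, and its knob is at about (205,222) in the top view. The steel tray and the stand are clear. Next I measure by ray casting.

```bash
cat > m1.py <<'E'
from h import *
import pickle
T=pickle.load(open("top0.pkl","rb"));S=pickle.load(open("side0.pkl","rb"))
tc=lambda x,y:(x/3.4+170-.35,y/3.4+145-.35)
sc=lambda x,y:(x/4+180-.4,y/4+160-.4)
def pts(name,l,z,f=tc,c=T):
    P=np.array([onz(c,*f(*p),z) for p in l]); print(name,np.round(P[:,:2]*1000,1).tolist(),'mean',np.round(P.mean(0)*1000,1)); return P
def edges(P):
    n=len(P);[print('   edge',np.round(np.linalg.norm(P[(i+1)%n]-P[i])*1000,1),'ang',np.round(np.degrees(np.arctan2(*(P[(i+1)%n]-P[i])[[1,0]])),1)) for i in range(n)]
edges(pts('box rim NL NR FR FL',[(22,425),(182,436),(227,42),(77,31)],.125))
edges(pts('box rim side NL NR FR',[(43,162),(122,212),(432,98),(345,48)],.125,sc,S))
edges(pts('board',[(57,358),(178,368),(202,163),(85,154)],.096))
edges(pts('tray',[(335,384),(469,384),(468,240),(336,240)],.02))
edges(pts('tray side',[(269,370),(362,436),(473,371),(379,308)],.02,sc,S))
edges(pts('stand base',[(570,296),(708,317),(735,155),(593,132)],.0))
edges(pts('stand base side',[(517,462),(613,543),(766,470)],.0,sc,S))
edges(pts('foot',[(95,284),(158,305),(169,269),(112,250)],.112))
print('knob',tri(T,tc(119,260),S,sc(206,86)))
for n,a,b in [('rest topL',(597,210),(577,324)),('rest topR',(737,239),(0,0))]:
    if b[0]: print(n,tri(T,tc(*a),S,sc(*b)))
E
python3 m1.py
```

```text
box rim NL NR FR FL [[369.7, 286.5], [362.0, 161.0], [682.9, 134.5], [692.3, 258.5]] mean [526.7 210.1 125. ]
   edge 125.8 ang -93.5
   edge 322.0 ang -4.7
   edge 124.3 ang 85.7
   edge 323.9 ang 175.0
box rim side NL NR FR [[372.0, 278.3], [374.6, 172.3], [684.1, 139.6], [689.0, 259.6]] mean [529.9 212.4 125. ]
   edge 106.0 ang -88.6
   edge 311.2 ang -6.0
   edge 120.1 ang 87.6
   edge 317.6 ang 176.6
board [[425.6, 268.5], [418.1, 170.3], [588.0, 156.0], [595.5, 253.5]] mean [506.8 212.1  96. ]
   edge 98.5 ang -94.4
   edge 170.5 ang -4.8
   edge 97.8 ang 85.6
   edge 170.5 ang 175.0
tray [[413.5, 47.1], [414.2, -66.9], [539.1, -66.8], [538.6, 47.8]] mean [476.3  -9.7  20. ]
   edge 114.1 ang -89.7
   edge 124.9 ang 0.1
   edge 114.6 ang 90.2
   edge 125.1 ang -179.7
tray side [[414.6, 42.3], [413.7, -69.5], [533.8, -68.0], [536.7, 46.3]] mean [474.7 -12.2  20. ]
   edge 111.8 ang -90.5
   edge 120.1 ang 0.7
   edge 114.4 ang 88.5
   edge 122.2 ang -178.1
stand base [[493.5, -156.4], [475.6, -275.6], [620.8, -304.8], [641.7, -179.6]] mean [ 557.9 -229.1    0. ]
   edge 120.6 ang -98.5
   edge 148.1 ang -11.4
   edge 126.9 ang 80.5
   edge 150.0 ang 171.1
stand base side [[496.8, -154.3], [482.8, -265.8], [630.2, -288.8]] mean [ 536.6 -236.3    0. ]
   edge 112.4 ang -97.2
   edge 149.2 ang -8.8
   edge 189.4 ang 134.8
foot [[483.6, 237.0], [466.8, 185.6], [496.1, 177.8], [511.5, 224.4]] mean [489.5 206.2 112. ]
   edge 54.1 ang -108.1
   edge 30.3 ang -15.0
   edge 49.2 ang 71.8
   edge 30.6 ang 155.8
knob (array([0.48967211, 0.20496041, 0.18302631]), np.float64(0.0014376682575347702))
rest topL (array([ 0.54465273, -0.16554255,  0.1131144 ]), np.float64(0.002174032704553868))
```

```bash
python3 - <<'E'
import cv2,numpy as np
t=cv2.imread("pics/top0.png"); s=cv2.imread("pics/side0.png")
a=cv2.resize(t[175:245,332:392],None,fx=8,fy=8,interpolation=cv2.INTER_LANCZOS4); 
b=cv2.resize(s[235:300,305:377],None,fx=8,fy=8,interpolation=cv2.INTER_LANCZOS4)
cv2.imwrite("pics/st_t.png",a);cv2.imwrite("pics/st_s.png",b)
E
```

```text
(no output)
```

View pics/st_t.png

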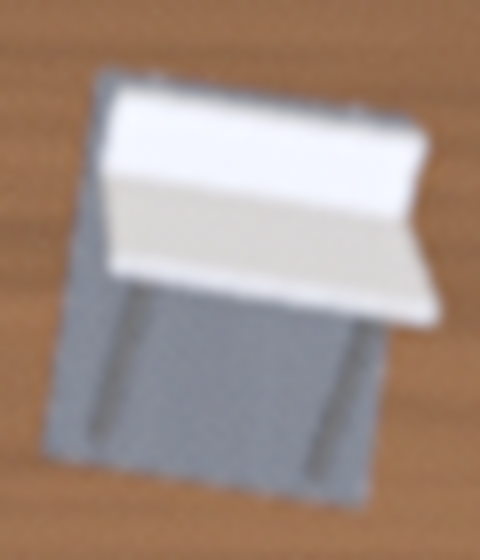

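View pics/st_s.png

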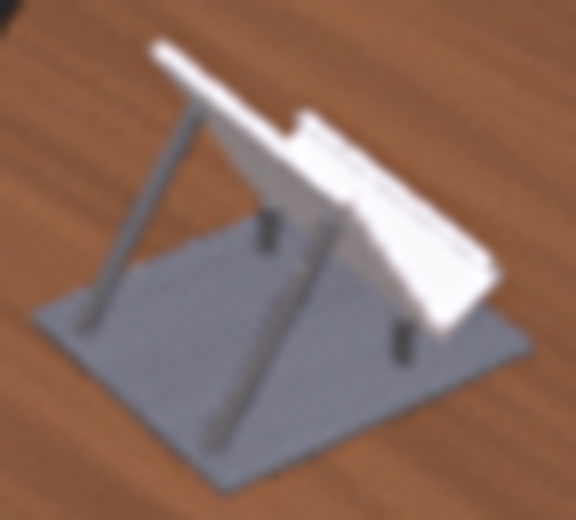

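```bash
cat > m2.py <<'E'
from m1 import *
print('-----')
t8=lambda x,y:((x+.5)/8-.5+332,(y+.5)/8-.5+175)
s8=lambda x,y:((x+.5)/8-.5+305,(y+.5)/8-.5+235)
A=pts('baseT NL NR FL',[(43,457),(368,508),(98,68)],0,t8,T);edges(A)
B=pts('baseS NL NR FR',[(31,316),(225,494),(535,345)],0,s8,S);edges(B)
print('cenT',(A[1]+A[2])/2,'cenS',(B[0]+B[2])/2)
edges(pts('corner L R',[(105,173),(409,218)],.030,t8,T))
edges(pts('rest top front L R',[(111,264),(436,312)],.1148,t8,T))
print(tri(T,t8(111,272),S,s8(152,46)))
# model predictions
for nm,c,yaw in [('x',np.array([.560,-.2255,0]),np.radians(-9))]:
    Rz=R.from_euler('z',yaw).as_matrix()
    for p in [(.045,.055,.03),(.045,-.055,.03),(-.008,.055,.1148),(-.008,-.055,.1148),(.067,.055,.0438),(.067,-.055,.0438),(-.075,.06,0),(-.075,-.06,0),(.075,.06,0),(.075,-.06,0)]:
        w=c+Rz@np.array(p); u=proj(T,w);v=proj(S,w)
        print(p,((u-[332,175]+.5)*8-.5).round(),((v-[305,235]+.5)*8-.5).round())
E
python3 m2.py | sed -n '/-----/,$p'
```

```text
-----
baseT NL NR FL [[493.6, -155.3], [475.0, -274.6], [643.0, -178.9]] mean [ 537.2 -202.9    0. ]
   edge 120.7 ang -98.8
   edge 193.3 ang 29.7
   edge 151.3 ang 171.0
baseS NL NR FR [[499.4, -150.0], [479.4, -268.3], [628.8, -291.2]] mean [ 535.8 -236.5    0. ]
   edge 120.0 ang -99.6
   edge 151.2 ang -8.7
   edge 191.5 ang 132.5
cenT [ 0.55901603 -0.22673466  0.        ] cenS [ 0.56408645 -0.22061346  0.        ]
corner L R [[594.7, -176.6], [578.0, -287.2]] mean [ 586.3 -231.9   30. ]
   edge 111.9 ang -98.6
   edge 111.9 ang 81.4
rest top front L R [[542.0, -166.5], [525.6, -276.1]] mean [ 533.8 -221.3  114.8]
   edge 110.8 ang -98.5
   edge 110.8 ang 81.5
(array([ 0.53934905, -0.16662487,  0.11678068]), np.float64(0.0015018527865049344))
(0.045, 0.055, 0.03) [108. 125.] [289. 165.]
(0.045, -0.055, 0.03) [406. 171.] [478. 316.]
(-0.008, 0.055, 0.1148) [120. 211.] [195.  32.]
(-0.008, -0.055, 0.1148) [441. 261.] [389. 183.]
(0.067, 0.055, 0.0438) [121.  58.] [335. 118.]
(0.067, -0.055, 0.0438) [421. 104.] [526. 266.]
(-0.075, 0.06, 0) [ 41. 452.] [ 32. 326.]
(-0.075, -0.06, 0) [364. 504.] [229. 504.]
(0.075, 0.06, 0) [96. 67.] [334. 194.]
(0.075, -0.06, 0) [412. 115.] [539. 356.]
```

```bash
cat > m3.py <<'E'
from m2 import *
print('=====')
c=np.array([.5605,-.2245,0]);Rz=R.from_euler('z',np.radians(-9)).as_matrix()
for n,a,b in [('restTopL',(111,270),(154,42)),('restTopR',(438,322),(346,192)),('outer lip L',(122,88),(303,108)),('outer lip R',(428,130),(499,268)),('bottom corner R',(409,218),(438,334))]:
    p,e=tri(T,t8(*a),S,s8(*b)); print(n,(p*1000).round(1),(e*1000).round(1),'local',(Rz.T@(p-c)*1000).round(1))
E
python3 m3.py | sed -n '/=====/,$p'
```

```text
=====
restTopL [ 539.9 -166.6  118.2] 2.0 local [-29.4  54.  118.2]
restTopR [ 521.7 -275.9  120.3] 1.6 local [-30.2 -56.9 120.3]
outer lip L [ 619.  -179.1   55.8] 2.4 local [50.7 54.  55.8]
outer lip R [ 604.5 -289.5   50.3] 3.8 local [ 53.6 -57.3  50.3]
bottom corner R [ 576.2 -285.7   32. ] 3.2 local [ 25.1 -58.   32. ]
```

```bash
cat >> h.py <<'E'
def st():
    s=bot.read_state(); M=R.from_rotvec(s["tcp_rot"]).as_matrix(); return s,np.array(s["tool_pos"]),M
def show():
    s,p,M=st(); print('t %.2f'%s["time"],'p',(p*1000).round(1),'x',M[:,0].round(3),'y',M[:,1].round(3),'z',M[:,2].round(3),'F',np.round(s["wrist_force"],1),'w',round(s["width"]*85.4,1),'q',np.round(s["q"],2)); return s,p,M
def plan(P=None,Mt=None):
    """turn (tool axes, rotvec) and then shift in the turned tool axes (mm)"""
    s,p,M=st(); Mt=M if Mt is None else Mt; w=R.from_matrix(M.T@Mt).as_rotvec()
    print('turn',w.round(3),'rows>=',np.ceil(np.linalg.norm(w)/.12))
    if P is not None:
        d=(np.array(P)-p)*1000; print('shift tool after turn',(Mt.T@d).round(1),' before turn',(M.T@d).round(1),' dist',np.linalg.norm(d).round(1))
def down(yaw):
    """tool pointing down, jaw y axis at yaw (deg) in world"""
    y=np.array([np.cos(np.radians(yaw)),np.sin(np.radians(yaw)),0]);z=np.array([0,0,-1.]);return np.stack([np.cross(y,z),y,z],1)
E
python3 - <<'E'
from h import *
import pickle
T=pickle.load(open("top0.pkl","rb"))
show()
for n,p,z in [('pencup',(140,196),.09),('orange',(193,133),.08),('pump',(280,115),.15),('stapler',(282,184),.04),('turq',(183,299),.08)]: print(n,onz(T,*p,z).round(3))
plan([.490,.2055,.220]); plan([.490,.2055,.220],down(85.2))
E
```

```text
t 0.10 p [231.7 633.2 191.2] x [-0.939  0.344  0.   ] y [ 0.344  0.939 -0.002] z [-0.001 -0.002 -1.   ] F [-0.8  0.  -0.2] w 85.8 q [ 1.18  0.26  1.61 -0.    1.27 -0.04]
pencup [0.579 0.41  0.09 ]
orange [0.772 0.27  0.08 ]
pump [0.796 0.013 0.15 ]
stapler [0.629 0.008 0.04 ]
turq [0.294 0.275 0.08 ]
turn [0. 0. 0.] rows>= 0.0
shift tool after turn [-389.6 -312.9  -28.2]  before turn [-389.6 -312.9  -28.2]  dist 500.5
turn [-0.002 -0.    -0.267] rows>= 3.0
shift tool after turn [-293.2 -404.6  -28.8]  before turn [-389.6 -312.9  -28.2]  dist 500.5
```

>>> servo_tool(
  targets="0 0 -0.09 0 0 -12 60; 0 0 -0.09 0 0 -12 60; 0 0 -0.087 0 0 -6 60; 0 0 0 -20 -28 0 60; 0 0 0 -23 -32 0 60; 0 0 0 -23 -32 0 60; 0 0 0 -23 -32 0 60; 0 0 0 -23 -32 0 60",
  newtons=40,
)

```text
time: 0.77
tool_pos: [0.3292, 0.4681, 0.2156]
tcp_rot: [-0.091, -3.134, 0.014]
wrist_force: [0.6, 0.2, 0.3]
width: 0.705
```

```bash
python3 - <<'E'
from h import *
show(); plan([.490,.2055,.220],down(85.2))
E
```

```text
t 0.77 p [329.2 468.1 215.6] x [-0.998  0.058  0.006] y [ 0.058  0.998 -0.009] z [-0.007 -0.009 -1.   ] F [0.6 0.2 0.3] w 60.2 q [ 0.91  0.06  1.79  0.    1.3  -0.6 ]
turn [-0.009 -0.006  0.026] rows>= 1.0
shift tool after turn [-182.2 -248.3   -4.4]  before turn [-175.7 -252.9   -3.3]  dist 308.0
```

>>> servo_tool(
  targets="0 0 0.02 -22 -32 0 60; 0 0 0 -22 -32 0 60; 0 0 0 -22 -32 -1 60; 0 0 0 -22 -32 -1 60; 0 0 0 -22 -32 -1 60; 0 0 0 -22 -32 0 60; 0 0 0 -22 -30 0 60; 0 0 0 -16 -22 0 60",
)

```text
time: 1.43
tool_pos: [0.4831, 0.1953, 0.2165]
tcp_rot: [-0.122, -3.13, 0.021]
wrist_force: [-0.1, 0.6, 0.6]
width: 0.705
```

```bash
python3 - <<'E'
from h import *
show(); plan([.490,.2055,.220],down(85.2))
import pickle
for n in ("side","top"):
    c=read_camera(n); pickle.dump(c,open(n+"1.pkl","wb"))
    s,p,M=st(); u=proj(c,p); print(n,u)
    x,y=(int(v) for v in u); a=c["image"][y-50:y+50,x-65:x+65,::-1]; cv2.imwrite("pics/%s1.png"%n,cv2.resize(a,None,fx=5,fy=5,interpolation=cv2.INTER_CUBIC)); print(x-65,y-50)
show()
E
```

```text
t 1.43 p [483.1 195.3 216.5] x [-0.997  0.078  0.009] y [ 0.078  0.997 -0.014] z [-0.01  -0.013 -1.   ] F [-0.1  0.6  0.6] w 60.2 q [ 0.34 -0.03  1.89 -0.01  1.3  -1.15]
turn [-0.014 -0.009  0.006] rows>= 1.0
shift tool after turn [-6.  10.8 -3.5]  before turn [-6.1 10.7 -3.7]  dist 12.8
side [232.33836865 173.9809569 ]
167 123
top [206.12343522 221.26475514]
141 171
t 1.53 p [483.8 194.3 216.3] x [-0.997  0.081  0.009] y [ 0.081  0.997 -0.015] z [-0.01  -0.014 -1.   ] F [-0.7  0.7  0.1] w 60.1 q [ 0.34 -0.03  1.89 -0.01  1.3  -1.15]
```

View pics/side1.png

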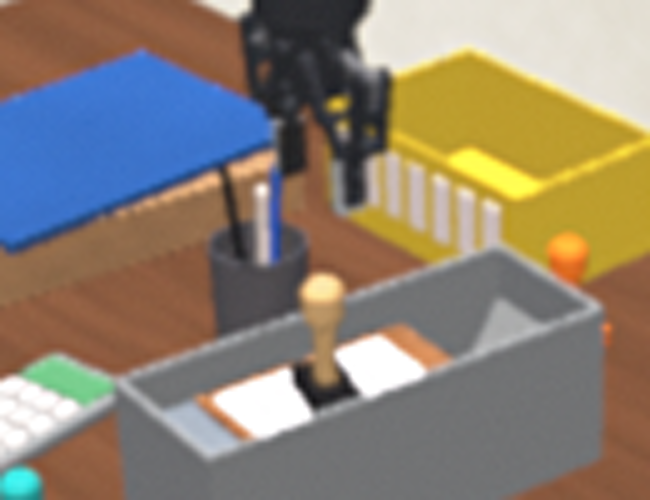

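View pics/top1.png

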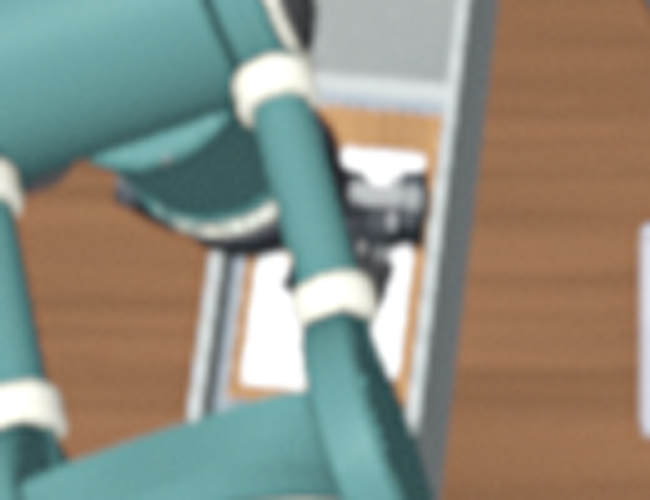

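```bash
python3 - <<'E'
from h import *
import pickle
S=pickle.load(open("side1.pkl","rb"));T=pickle.load(open("top1.pkl","rb"))
s,p,M=st()
for dz in (0,.008,.03,.05):
  for sg in (1,-1):
    q=p-M[:,2]*dz+sg*.037*M[:,1]; print(dz,sg,((proj(S,q)-[167,123]+.5)*5).round(),((proj(T,q)-[141,171]+.5)*5).round())
for z in (.096,.112,.171,.186): print(z,((proj(S,[.4895,.2055,z])-[167,123]+.5)*5).round())
print(np.linalg.norm(proj(S,p+[0,0,.01])-proj(S,p)))
E
```

```text
0 1 [294. 236.] [255. 248.]
0 -1 [357. 278.] [401. 260.]
0.008 1 [293. 225.] [251. 245.]
0.008 -1 [357. 267.] [399. 257.]
0.03 1 [291. 195.] [241. 236.]
0.03 -1 [355. 236.] [391. 248.]
0.05 1 [289. 167.] [231. 227.]
0.05 -1 [354. 207.] [384. 240.]
0.096 [329. 405.]
0.112 [328. 385.]
0.171 [324. 309.]
0.186 [323. 289.]
2.7421110042991343
```

```bash
python3 - <<'E'
from h import *
import pickle
S=pickle.load(open("side0.pkl","rb"));T=pickle.load(open("top0.pkl","rb"))
p=np.array([.2317,.6332,.1912]);y=np.array([.344,.939,0]);
print(proj(S,p),proj(T,p))
for nm,c,(x0,y0,w,h) in (("s",S,(50,85,80,90)),("t",T,(0,295,80,70))):
    im=c["image"][y0:y0+h,x0:x0+w,::-1]; im=cv2.resize(im,None,fx=6,fy=6,interpolation=cv2.INTER_CUBIC)
    for dz,col in ((0,(0,0,255)),(.013,(0,255,255)),(.05,(0,255,0))):
      for k in (-.0425,-.057,0,.0425,.057):
        u=(proj(c,p+k*y+[0,0,dz])-[x0,y0]+.5)*6; cv2.circle(im,tuple(int(v) for v in u),3,col,-1)
    cv2.imwrite("pics/g0%s.png"%nm,im)
E
```

```text
[ 97.5424523  159.08501893] [ 26.26573523 323.17830517]
```

View pics/g0s.png

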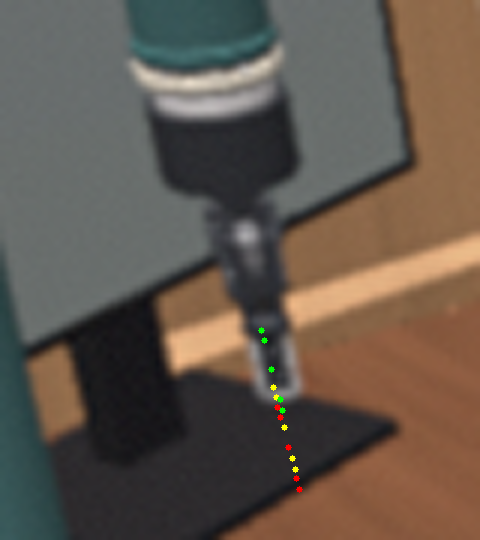

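View pics/g0t.png

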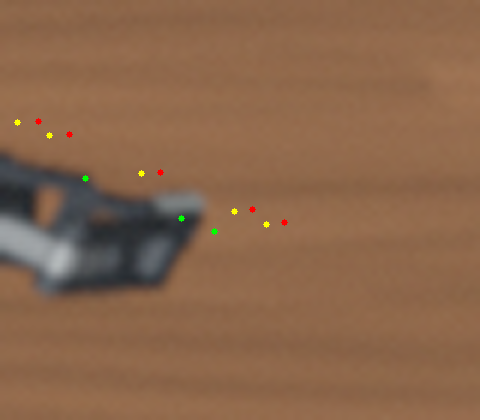

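```bash
python3 - <<'E'
from h import *
import pickle
S=pickle.load(open("side0.pkl","rb"));T=pickle.load(open("top0.pkl","rb"))
f=lambda o,x,y:((x+.5)/6-.5+o[0],(y+.5)/6-.5+o[1])
p=np.array([.2317,.6332,.1912]);y=np.array([.344,.939,0])
for k in (-.0425,-.05,-.057): print('pred',(p+k*y+[0,0,.013]).round(3))
for a,b in [((200,203),(278,398)),((180,208),(278,395)),((205,200),(278,400))]:
    print(tri(T,f((0,295),*a),S,f((50,85),*b)))
# robot base sanity: base column top disc etc.
print(proj(S,[0,0,0]),proj(T,[0,0,0]))
E
```

```text
pred [0.217 0.593 0.204]
pred [0.214 0.586 0.204]
pred [0.212 0.58  0.204]
(array([0.2190158 , 0.58891205, 0.24178248]), np.float64(0.008737985679014501))
(array([0.2191598 , 0.59475341, 0.24208454]), np.float64(0.003755578480532774))
(array([0.21939577, 0.58838833, 0.24042282]), np.float64(0.010369802603104378))
[138.81635111 327.59295771] [283.74573794 408.47895322]
```

Casting the fingertip from both views puts it about 37 mm above where the reported TCP would have it; x and y agree. I'll go down to a height that is safe either way, then look.

>>> servo_tool(
  targets="-0.015 -0.009 0 -6 11 0 60; 0 0 0 0 0 20 60; 0 0 0 0 0 25 60; 0 0 0 0 0 25 60; 0 0 0 0 0 15 60; 0 0 0 0 0 0 60",
)

```text
time: 2.03
tool_pos: [0.4926, 0.2126, 0.1292]
tcp_rot: [0.128, 3.133, 0.016]
wrist_force: [0.1, 0.0, -0.2]
width: 0.7
```

```bash
python3 - <<'E'
from h import *
import pickle
show(); plan([.490,.2055,.130],down(85.2))
c=read_camera("side"); pickle.dump(c,open("side2.pkl","wb"))
cv2.imwrite("pics/side2.png",cv2.resize(c["image"][123:223,167:297,::-1],None,fx=5,fy=5,interpolation=cv2.INTER_CUBIC))
E
```

```text
t 2.03 p [492.6 212.6 129.2] x [-0.997  0.082 -0.005] y [0.082 0.997 0.01 ] z [ 0.006  0.01  -1.   ] F [ 0.1  0.  -0.2] w 59.7 q [ 0.36  0.04  1.98  0.01  1.11 -1.14]
turn [0.01  0.005 0.002] rows>= 1.0
shift tool after turn [ 2.  -7.3 -0.8]  before turn [ 2.  -7.3 -0.9]  dist 7.6
```

View pics/side2.png

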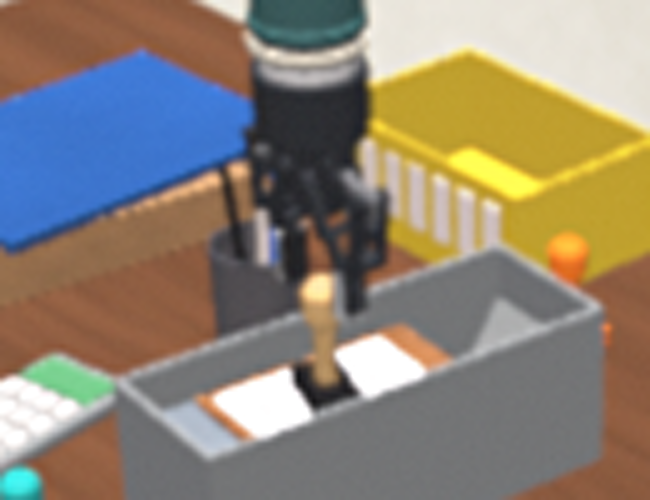

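>>> servo_tool(
  targets="0.01 0.005 0 2 -6 0 48; 0 0 0 0 -1 4 46; 0 0 0 0 0 5 46; 0 0 0 0 0 0 46",
)

```text
time: 2.42
tool_pos: [0.4919, 0.2092, 0.1243]
tcp_rot: [0.122, 3.133, 0.004]
wrist_force: [0.3, -0.2, 0.9]
width: 0.538
```

```bash
python3 - <<'E'
from h import *
show(); plan([.490,.2055,.120],down(85.2))
E
```

```text
t 2.42 p [491.9 209.2 124.3] x [-0.997  0.078 -0.006] y [0.078 0.997 0.003] z [ 0.006  0.002 -1.   ] F [ 0.3 -0.2  0.9] w 45.9 q [ 0.36  0.05  1.98  0.    1.11 -1.14]
turn [0.003 0.006 0.006] rows>= 1.0
shift tool after turn [ 1.6 -3.9  4.3]  before turn [ 1.7 -3.9  4.3]  dist 6.0
```

>>> servo_tool(
  targets="0 0 0 2 -5 6 46; 0 0 0 0 0 0 46; 0 0 0 0 0 0 20; 0 0 0 0 0 0 10; 0 0 0 0 0 0 8; 0 0 0 0 0 0 8; 0 0 0 0 0 0 8",
  newtons=40,
)

```text
time: 3.0
tool_pos: [0.4908, 0.2041, 0.1197]
tcp_rot: [0.124, 3.13, 0.007]
wrist_force: [0.6, 0.3, -1.2]
width: 0.319
```

```bash
python3 - <<'E'
from h import *
import pickle
show(); plan([.490,.2055,.120],down(85.2))
c=read_camera("side"); pickle.dump(c,open("side3.pkl","wb"))
cv2.imwrite("pics/side3.png",cv2.resize(c["image"][123:223,167:297,::-1],None,fx=5,fy=5,interpolation=cv2.INTER_CUBIC))
E
```

```text
t 3.00 p [490.8 204.1 119.7] x [-0.997  0.079 -0.009] y [0.079 0.997 0.005] z [ 0.009  0.004 -1.   ] F [ 0.6  0.3 -1.2] w 27.2 q [ 0.35  0.04  2.    0.    1.09 -1.15]
turn [0.005 0.009 0.005] rows>= 1.0
shift tool after turn [ 0.9  1.3 -0.3]  before turn [ 0.9  1.3 -0.3]  dist 1.6
```

View pics/side3.png

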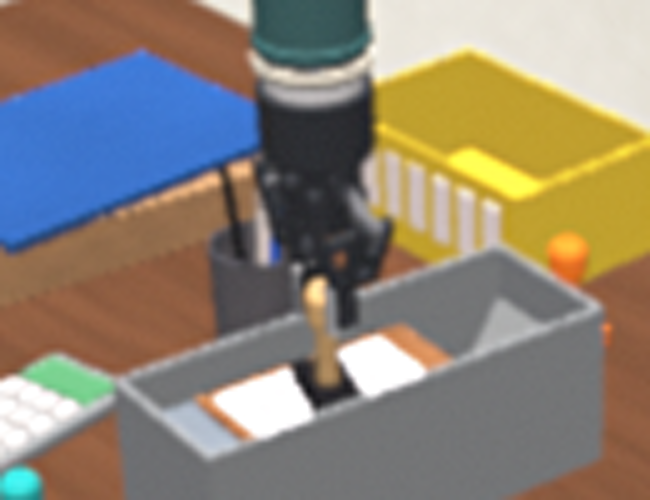

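>>> servo_tool(
  targets="0 0 0 0 0 0 8; 0 0 0 0 0 -5 8; 0 0 0 0 0 -15 8; 0 0 0 0 0 -20 8; 0 0 0 0 0 -20 8; 0 0 0 0 0 -12 8; 0 0 0 0 0 0 8",
  newtons=50,
)

```text
time: 3.63
tool_pos: [0.488, 0.203, 0.1932]
tcp_rot: [0.124, 3.135, 0.003]
wrist_force: [0.9, 0.6, -1.0]
width: 0.314
```

```bash
python3 - <<'E'
from h import *
import pickle
show(); plan([.4755,-.011,.190],down(85.2))
c=read_camera("side"); pickle.dump(c,open("side4.pkl","wb"))
cv2.imwrite("pics/side4.png",cv2.resize(c["image"][113:213,167:297,::-1],None,fx=5,fy=5,interpolation=cv2.INTER_CUBIC))
E
```

```text
t 3.63 p [488.  203.  193.2] x [-0.997  0.079 -0.004] y [0.079 0.997 0.002] z [ 0.004  0.002 -1.   ] F [ 0.9  0.6 -1. ] w 26.8 q [ 0.35 -0.02  1.92  0.    1.24 -1.15]
turn [0.002 0.004 0.005] rows>= 1.0
shift tool after turn [  -5.4 -214.3    3.2]  before turn [  -4.4 -214.4    2.8]  dist 214.4
```

View pics/side4.png

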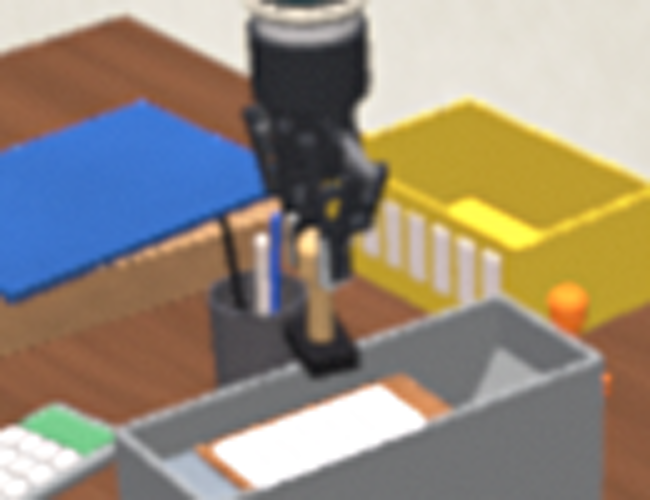

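>>> servo_tool(
  targets="0 0 0 0 -20 0 8; 0 0 0 -1 -36 0 8; 0 0 0 -1 -38 0 8; 0 0 0 -1 -38 0 8; 0 0 0 -1 -38 0 8; 0 0 0 0 -30 0 8; 0 0 0 0 -14 0 8; 0 0 0 0 0 0 8",
)

```text
time: 4.35
tool_pos: [0.4702, -0.0173, 0.1826]
tcp_rot: [-0.113, -3.133, -0.002]
wrist_force: [-0.2, 0.2, -1.7]
width: 0.315
```

```bash
python3 - <<'E'
from h import *
import pickle
show(); plan([.4755,-.011,.1],down(85.2))
c=read_camera("side"); pickle.dump(c,open("side5.pkl","wb"))
u=proj(c,[.4755,-.011,.1]); x,y=int(u[0])-65,int(u[1])-55; print(x,y)
cv2.imwrite("pics/side5.png",cv2.resize(c["image"][y:y+110,x:x+130,::-1],None,fx=5,fy=5,interpolation=cv2.INTER_CUBIC))
E
```

```text
t 4.35 p [470.2 -17.3 182.6] x [-0.997  0.072  0.006] y [0.072 0.997 0.001] z [-0.006  0.002 -1.   ] F [-0.2  0.2 -1.7] w 26.9 q [-0.09 -0.12  2.03  0.    1.24 -1.59]
turn [ 0.001 -0.006  0.012] rows>= 1.0
shift tool after turn [-4.8  6.7 82.6]  before turn [-5.4  6.6 82.5]  dist 83.0
207 176
```

View pics/side5.png

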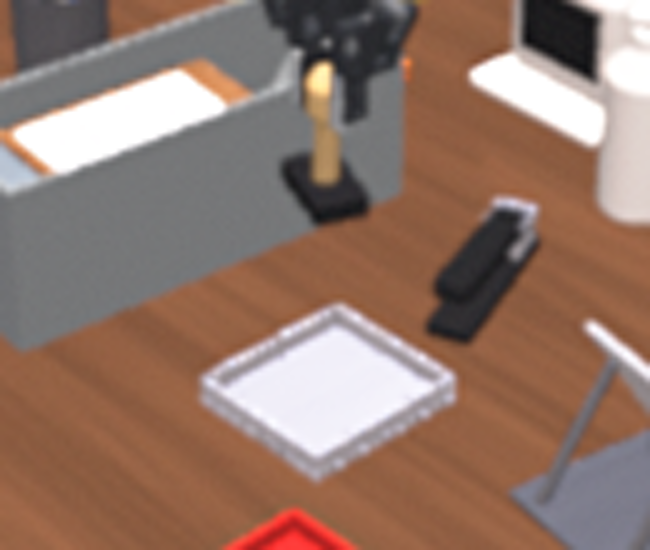

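>>> servo_tool(
  targets="0 -0.006 0.01 -5 6 15 8; 0 0 0 0 0 28 8; 0 0 0 0 0 32 8; 0 0 0 0 0 32 8; 0 0 0 0 0 24 8; 0 0 0 0 0 8 8; 0 0 0 0 0 0 8",
)

```text
time: 4.98
tool_pos: [0.4766, -0.0032, 0.0371]
tcp_rot: [0.127, 3.137, 0.01]
wrist_force: [-1.2, 0.9, -1.7]
width: 0.314
```

```bash
python3 - <<'E'
from h import *
import pickle
show(); plan([.4755,-.011,.0285],down(85.2))
c=read_camera("side"); pickle.dump(c,open("side6.pkl","wb"))
u=proj(c,[.4755,-.011,.05]); x,y=int(u[0])-65,int(u[1])-55; print(x,y)
cv2.imwrite("pics/side6.png",cv2.resize(c["image"][y:y+110,x:x+130,::-1],None,fx=5,fy=5,interpolation=cv2.INTER_CUBIC))
E
```

```text
t 4.98 p [476.6  -3.2  37.1] x [-0.997  0.081 -0.001] y [0.081 0.997 0.006] z [ 0.002  0.006 -1.   ] F [-1.2  0.9 -1.7] w 26.8 q [-0.06  0.04  2.17  0.01  0.93 -1.56]
turn [0.006 0.001 0.003] rows>= 1.0
shift tool after turn [ 0.5 -7.8  8.6]  before turn [ 0.5 -7.9  8.6]  dist 11.7
207 189
```

View pics/side6.png

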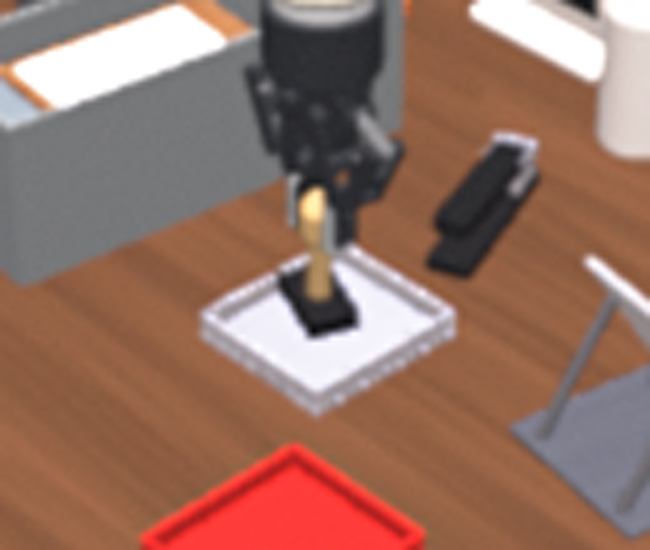

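Over the tray, close to the bottom. I ease it down 1–2 mm at a time and watch the force.

>>> servo_tool(
  targets="0 0 0 0 -7 3 8; 0 0 0 0 -2 3 8; 0 0 0 0 0 1.5 8; 0 0 0 0 0 0 8",
)

```text
time: 5.37
tool_pos: [0.4806, -0.0123, 0.0345]
tcp_rot: [0.123, 3.129, 0.009]
wrist_force: [-0.8, -0.1, -1.2]
width: 0.317
```

```bash
python3 - <<'E'
from h import *
show(); plan([.4755,-.011,.0285],down(85.2))
E
```

```text
t 5.37 p [480.6 -12.3  34.5] x [-0.997  0.079 -0.01 ] y [0.079 0.997 0.006] z [ 0.01   0.006 -1.   ] F [-0.8 -0.1 -1.2] w 27.1 q [-0.08  0.05  2.17  0.01  0.91 -1.58]
turn [0.006 0.01  0.005] rows>= 1.0
shift tool after turn [5.2 0.8 6. ]  before turn [5.2 0.8 5.9]  dist 7.9
```

>>> servo_tool(
  targets="0.004 0.008 0 3 0 3 8; 0 0 0 0 0 2 8; 0 0 0 0 0 1 8; 0 0 0 0 0 0 8",
)

```text
time: 5.7
tool_pos: [0.4804, -0.0127, 0.031]
tcp_rot: [0.125, 3.131, 0.003]
wrist_force: [-0.7, 0.2, -2.2]
width: 0.317
```

```bash
python3 - <<'E'
from h import *
show(); plan([.4755,-.011,.0285],down(85.2))
import pickle
c=read_camera("side"); pickle.dump(c,open("side7.pkl","wb"))
cv2.imwrite("pics/side7.png",cv2.resize(c["image"][220:290,230:310,::-1],None,fx=8,fy=8,interpolation=cv2.INTER_CUBIC))
E
```

```text
t 5.70 p [480.4 -12.7  31. ] x [-0.997  0.08  -0.008] y [0.08  0.997 0.002] z [ 0.008  0.002 -1.   ] F [-0.7  0.2 -2.2] w 27.1 q [-0.08  0.06  2.17  0.    0.91 -1.57]
turn [0.002 0.008 0.004] rows>= 1.0
shift tool after turn [5.  1.2 2.5]  before turn [5.1 1.2 2.5]  dist 5.8
```

View pics/side7.png

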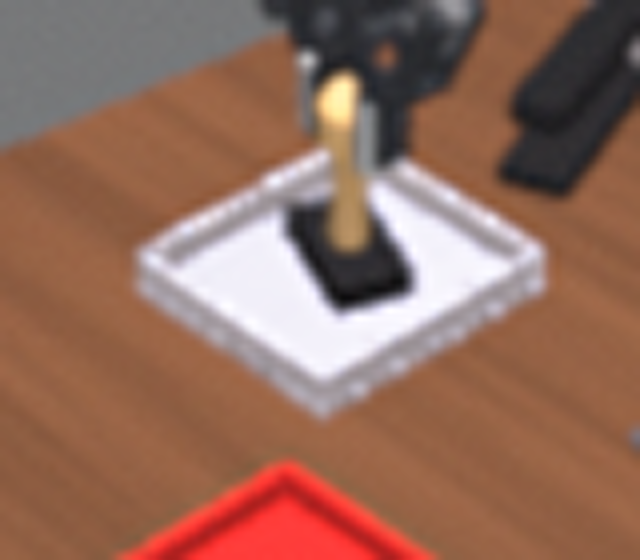

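>>> servo_tool(
  targets="0 0 0 0 0 3 8; 0 0 0 0 0 1.5 8; 0 0 0 0 0 0 8",
)

```text
time: 6.0
tool_pos: [0.4821, -0.0126, 0.0277]
tcp_rot: [0.125, 3.129, 0.003]
wrist_force: [-1.1, -0.0, -0.1]
width: 0.316
```

>>> servo_tool(
  targets="0 0 0 0 0 3 8; 0 0 0 0 0 1.5 8; 0 0 0 0 0 0 8",
)

```text
time: 6.25
tool_pos: [0.4865, -0.0115, 0.0277]
tcp_rot: [0.127, 3.122, 0.006]
wrist_force: [0.9, -0.2, -2.0]
width: 0.318
```

```bash
python3 - <<'E'
from h import *
show()
c=read_camera("side")
cv2.imwrite("pics/side8.png",cv2.resize(c["image"][220:290,230:310,::-1],None,fx=8,fy=8,interpolation=cv2.INTER_CUBIC))
show()
E
```

```text
t 6.25 p [486.5 -11.5  27.7] x [-0.997  0.081 -0.017] y [0.081 0.997 0.005] z [ 0.018  0.003 -1.   ] F [ 0.9 -0.2 -2. ] w 27.1 q [-0.08  0.06  2.17  0.01  0.89 -1.57]
t 6.30 p [486.6 -11.5  27.7] x [-0.997  0.081 -0.018] y [0.081 0.997 0.005] z [ 0.018  0.003 -1.   ] F [ 0.7 -0.  -0.9] w 26.9 q [-0.08  0.06  2.17  0.01  0.89 -1.57]
```

View pics/side8.png

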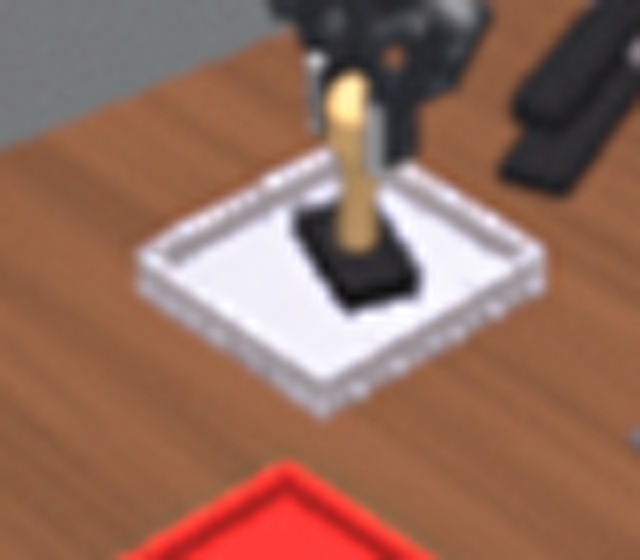

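```bash
python3 - <<'E'
from h import *
import pickle
S=pickle.load(open("side7.pkl","rb"))
for z in (.004,.02,.05,.079,.088,.094,.1,.11): print(z,((proj(S,[.4865,-.0115,z])-[230,220]+.5)*8).round())
# foot corners model with yaw -17
for z in (.004,.020):
  Rz=R.from_euler('z',np.radians(-17)).as_matrix()
  for a in ((-.018,-.028),(.018,-.028),(-.018,.028),(.018,.028)):
    print(z,a,((proj(S,Rz@np.array([*a,z])+[.4865,-.0115,0])-[230,220]+.5)*8).round())
E
```

```text
0.004 [363. 280.]
0.02 [363. 248.]
0.05 [363. 187.]
0.079 [363. 127.]
0.088 [363. 108.]
0.094 [363.  96.]
0.1 [364.  83.]
0.11 [364.  62.]
0.004 (-0.018, -0.028) [353. 330.]
0.004 (0.018, -0.028) [434. 306.]
0.004 (-0.018, 0.028) [294. 253.]
0.004 (0.018, 0.028) [374. 230.]
0.02 (-0.018, -0.028) [353. 298.]
0.02 (0.018, -0.028) [435. 274.]
0.02 (-0.018, 0.028) [293. 221.]
0.02 (0.018, 0.028) [374. 199.]
```

The height stopped at 0.0277. That is exactly the grasp height minus the 92 mm difference between board and tray bottom, so the foot is on the tray. I release it.

>>> servo_tool(
  targets="0 0 0 0 0 0 32; 0 0 0 0 0 0 45; 0 0 0 0 0 0 60; 0 0 0 0 0 0 60",
)

```text
time: 6.63
tool_pos: [0.486, -0.0115, 0.0267]
tcp_rot: [0.126, 3.122, 0.006]
wrist_force: [-0.6, 0.2, -0.4]
width: 0.701
```

```bash
python3 - <<'E'
from h import *
show()
c=read_camera("side")
cv2.imwrite("pics/side9.png",cv2.resize(c["image"][220:290,230:310,::-1],None,fx=8,fy=8,interpolation=cv2.INTER_CUBIC))
E
```

```text
t 6.63 p [486.  -11.5  26.7] x [-0.997  0.081 -0.017] y [0.081 0.997 0.005] z [ 0.017  0.003 -1.   ] F [-0.6  0.2 -0.4] w 59.9 q [-0.08  0.07  2.17  0.01  0.89 -1.57]
```

View pics/side9.png

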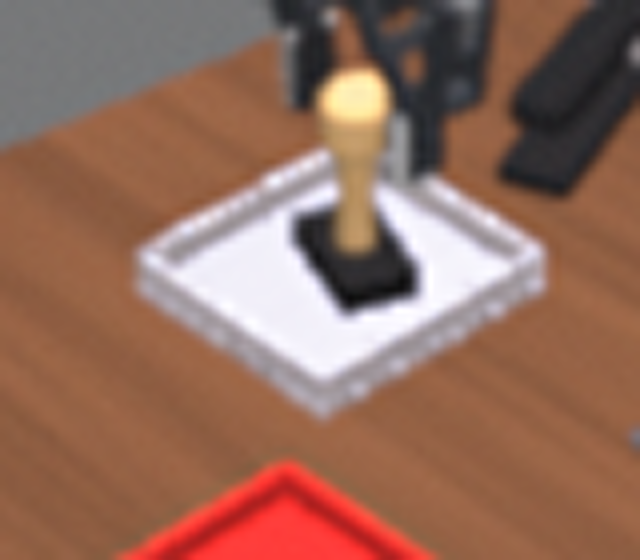

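>>> servo_tool(
  targets="0 0.01 0 0 0 -15 60; 0 0.007 0 0 0 -35 60; 0 0 0 0 0 -40 60; 0 0 0 0 0 -35 50; 0 0 0 0 0 -10 10; 0 0 0 0 0 0 2",
)

```text
time: 7.18
tool_pos: [0.4811, -0.0121, 0.1628]
tcp_rot: [-0.127, -3.127, -0.008]
wrist_force: [0.6, 0.1, 0.3]
width: 0.314
```

```bash
python3 - <<'E'
from h import *
show(); plan([.398,.2214,.155],down(85.2))
E
```

```text
t 7.18 p [481.1 -12.1 162.8] x [-0.997  0.081  0.013] y [0.081 0.997 0.004] z [-0.012  0.005 -1.   ] F [0.6 0.1 0.3] w 26.8 q [-0.08 -0.08  2.03  0.    1.2  -1.57]
turn [ 0.004 -0.013  0.003] rows>= 1.0
shift tool after turn [102.3 225.8   7.8]  before turn [101.7 226.   10.1]  dist 248.0
```

>>> servo_tool(
  targets="0.004 -0.013 0 0 0 0 2; 0 0 0 0 0 0 2",
)

```text
time: 7.35
tool_pos: [0.4814, -0.0123, 0.1623]
tcp_rot: [0.128, 3.136, -0.0]
wrist_force: [0.9, 0.8, -0.1]
width: 0.031
```

```bash
python3 - <<'E'
from h import *
show(); plan([.398,.2214,.155],down(85.2))
import pickle
for n in ("side","top"):
    c=read_camera(n); pickle.dump(c,open(n+"10.pkl","wb")); save(c,n+"10")
c=pickle.load(open("side10.pkl","rb"))
cv2.imwrite("pics/side10.png",cv2.resize(c["image"][180:290,220:340,::-1],None,fx=5,fy=5,interpolation=cv2.INTER_CUBIC))
E
```

```text
t 7.35 p [481.4 -12.3 162.3] x [-0.997  0.081 -0.003] y [ 0.081  0.997 -0.   ] z [ 0.003 -0.    -1.   ] F [ 0.9  0.8 -0.1] w 2.7 q [-0.08 -0.09  2.04 -0.    1.18 -1.57]
turn [-0.     0.003  0.002] rows>= 1.0
shift tool after turn [102.7 225.9   7.3]  before turn [102.2 226.2   7. ]  dist 248.3
```

View pics/side10.png

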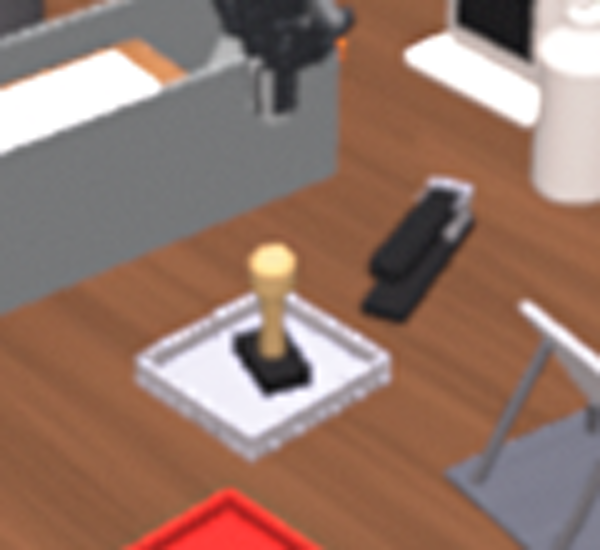

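View pics/top10.png

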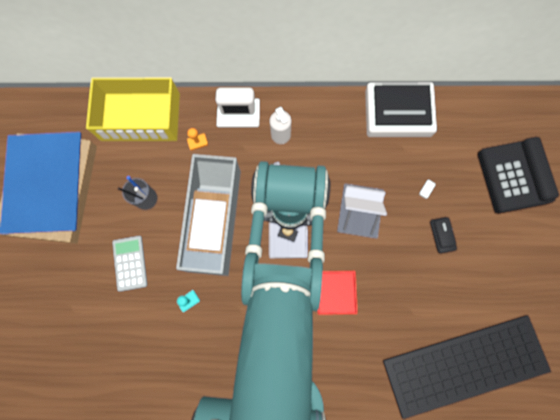

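```bash
python3 - <<'E'
from h import *
import pickle
S=pickle.load(open("side10.pkl","rb"));T=pickle.load(open("top10.pkl","rb"))
for z in (.162,.19,.2,.21): print(z,((proj(S,[.4814,-.0123,z])-[220,180]+.5)*5).round())
# stamp pos: foot top centre / base of neck
print('stamp foot centre from side',onz(S,(272+.5)/5-.5+220,(352+.5)/5-.5+180,.020))
print('top foot',onz(T,288,234.5,.02))
print('knob (z=.079) side',onz(S,(272+.5)/5-.5+220,(262+.5)/5-.5+180,.079))
E
```

```text
0.162 [272. 172.]
0.19 [272. 133.]
0.2 [272. 119.]
0.21 [272. 104.]
stamp foot centre from side [ 0.48599044 -0.00769514  0.02      ]
top foot [ 0.48138781 -0.01006476  0.02      ]
knob (z=.079) side [0.49685539 0.0042354  0.079     ]
```

>>> servo_tool(
  targets="0 0 0 8 18 0 2; 0 0 0 16 35 0 2; 0 0 0 16 36 0 2; 0 0 0 16 36 0 2; 0 0 0 16 36 0 2; 0 0 0 16 35 0 2; 0 0 0 10 22 0 2; 0 0 0 0 0 0 2",
)

```text
time: 8.12
tool_pos: [0.3893, 0.2175, 0.1463]
tcp_rot: [-0.14, -3.116, 0.011]
wrist_force: [0.6, -0.6, 0.7]
width: 0.021
```

```bash
python3 - <<'E'
from h import *
show(); plan([.398,.2214,.070],down(85.2))
import pickle
c=read_camera("side"); pickle.dump(c,open("side11.pkl","wb"))
cv2.imwrite("pics/side11.png",cv2.resize(c["image"][140:250,170:300,::-1],None,fx=5,fy=5,interpolation=cv2.INTER_CUBIC))
E
```

```text
t 8.12 p [389.3 217.5 146.3] x [-0.996  0.09   0.022] y [ 0.09   0.996 -0.008] z [-0.023 -0.006 -1.   ] F [ 0.6 -0.6  0.7] w 1.8 q [ 0.45 -0.13  2.11  0.    1.18 -1.03]
turn [-0.008 -0.022 -0.006] rows>= 1.0
shift tool after turn [-8.3  4.6 76.3]  before turn [-10.    5.3  76. ]  dist 76.8
```

View pics/side11.png

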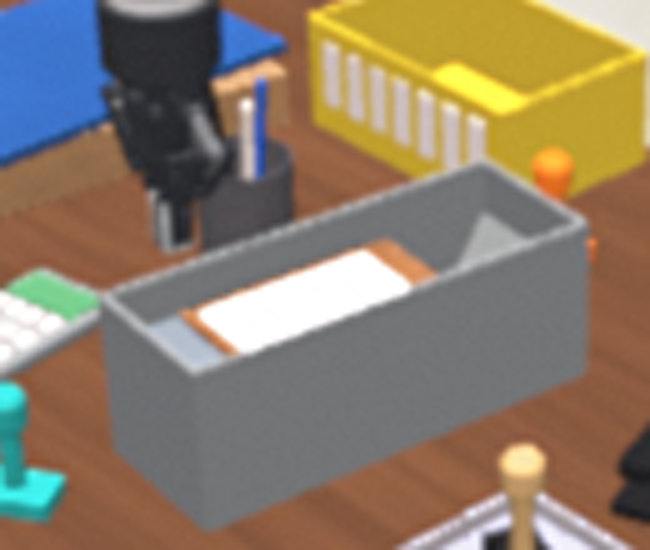

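>>> servo_tool(
  targets="-0.008 -0.022 -0.006 -9 4.5 0 2; 0 0 0 0 0 0 2; 0 0 0 0 0 20 2; 0 0 0 0 0 22 2; 0 0 0 0 0 12 2; 0 0 0 0 0 0 2",
)

```text
time: 8.67
tool_pos: [0.4015, 0.2144, 0.0869]
tcp_rot: [0.137, 3.138, -0.007]
wrist_force: [0.0, -0.8, -1.1]
width: 0.025
```

```bash
python3 - <<'E'
from h import *
show(); plan([.398,.2214,.060],down(85.2))
import pickle
c=read_camera("side"); pickle.dump(c,open("side12.pkl","wb"))
cv2.imwrite("pics/side12.png",cv2.resize(c["image"][140:250,170:300,::-1],None,fx=5,fy=5,interpolation=cv2.INTER_CUBIC))
E
```

```text
t 8.67 p [401.5 214.4  86.9] x [-0.996  0.087 -0.001] y [ 0.087  0.996 -0.005] z [ 0.001 -0.005 -1.   ] F [ 0.  -0.8 -1.1] w 2.2 q [ 0.44 -0.06  2.17 -0.01  1.04 -1.04]
turn [-0.005  0.001 -0.004] rows>= 1.0
shift tool after turn [ 4.   6.7 26.9]  before turn [ 4.1  6.8 26.9]  dist 28.0
```

View pics/side12.png

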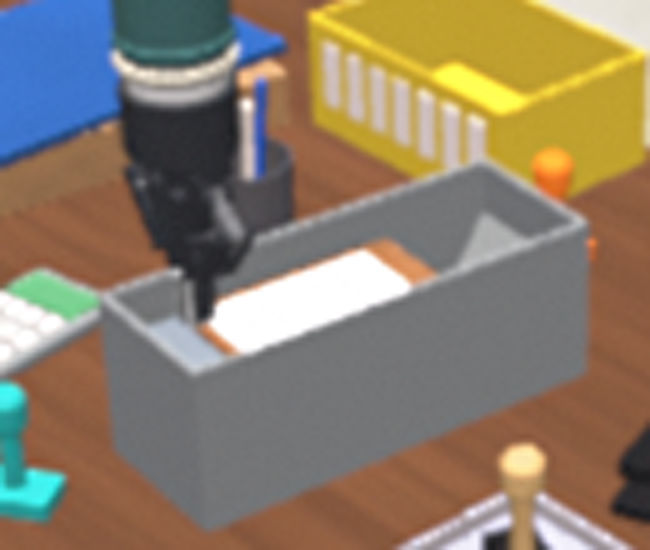

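```bash
python3 - <<'E'
from h import *
import pickle
S=pickle.load(open("side12.pkl","rb"))
f=lambda p:((proj(S,p)-[170,140]+.5)*5).round()
for p in ([.4015,.2144,.09],[.398,.2214,.09],[.398,.2214,.125],[.4015,.2144,.122],[.4256,.2685,.096],[.4181,.1703,.096]): print(p,f(p))
for u,v,z in ((183,313,.096),(240,355,.096),(150,322,.09),(205,375,.125),(105,297,.125),(585,218,.125),(483,160,.125)): print(u,v,onz(S,(u+.5)/5-.5+170,(v+.5)/5-.5+140,z).round(4))
E
```

```text
[0.4015, 0.2144, 0.09] [202. 370.]
[0.398, 0.2214, 0.09] [191. 368.]
[0.398, 0.2214, 0.125] [187. 323.]
[0.4015, 0.2144, 0.122] [198. 329.]
[0.4256, 0.2685, 0.096] [182. 317.]
[0.4181, 0.1703, 0.096] [262. 380.]
183 313 [0.4293 0.2721 0.096 ]
240 355 [0.4258 0.2035 0.096 ]
150 322 [0.4113 0.286  0.09  ]
205 375 [0.3688 0.1618 0.125 ]
105 297 [0.3766 0.2836 0.125 ]
585 218 [0.6859 0.1466 0.125 ]
483 160 [0.69   0.2587 0.125 ]
```

>>> servo_tool(
  targets="0 0 0 5 6 8 2; 0 0 0 0 0 10 2; 0 0 0 0 0 4 2; 0 0 0 0 0 0 2",
)

```text
time: 9.05
tool_pos: [0.3999, 0.2203, 0.0661]
tcp_rot: [0.144, 3.133, -0.004]
wrist_force: [0.1, -1.1, -0.2]
width: 0.022
```

>>> servo_tool(
  targets="0 0 0 0 0 3 2; 0 0 0 0 0 2 2",
)

```text
time: 9.22
tool_pos: [0.4006, 0.2206, 0.0614]
tcp_rot: [0.143, 3.132, -0.004]
wrist_force: [-0.8, 0.7, -0.4]
width: 0.026
```

>>> servo_tool(
  targets="0 0 0 0 0 3 2; 0 0 0 0 0 2 2",
)

```text
time: 9.38
tool_pos: [0.4013, 0.221, 0.0566]
tcp_rot: [0.143, 3.131, -0.003]
wrist_force: [0.7, 0.8, -0.1]
width: 0.018
```

>>> servo_tool(
  targets="0 0 0 0 0 2 2; 0 0 0 0 0 2 2",
)

```text
time: 9.55
tool_pos: [0.4016, 0.2213, 0.0525]
tcp_rot: [0.142, 3.13, -0.002]
wrist_force: [-1.1, 0.2, 1.0]
width: 0.027
```

>>> servo_tool(
  targets="0 0 0 0 0 2 2; 0 0 0 0 0 2 2",
)

```text
time: 9.72
tool_pos: [0.4017, 0.2213, 0.0511]
tcp_rot: [0.142, 3.131, -0.003]
wrist_force: [-9.6, -4.2, 27.9]
width: 0.022
```

```bash
python3 - <<'E'
from h import *
show()
import pickle
c=read_camera("side"); pickle.dump(c,open("side13.pkl","wb"))
cv2.imwrite("pics/side13.png",cv2.resize(c["image"][170:230,180:260,::-1],None,fx=8,fy=8,interpolation=cv2.INTER_CUBIC))
E
```

```text
t 9.72 p [401.7 221.3  51.1] x [-0.996  0.091 -0.007] y [ 0.091  0.996 -0.002] z [ 0.007 -0.002 -1.   ] F [-9.6 -4.2 27.9] w 1.9 q [ 0.45 -0.01  2.2  -0.01  0.95 -1.02]
```

View pics/side13.png

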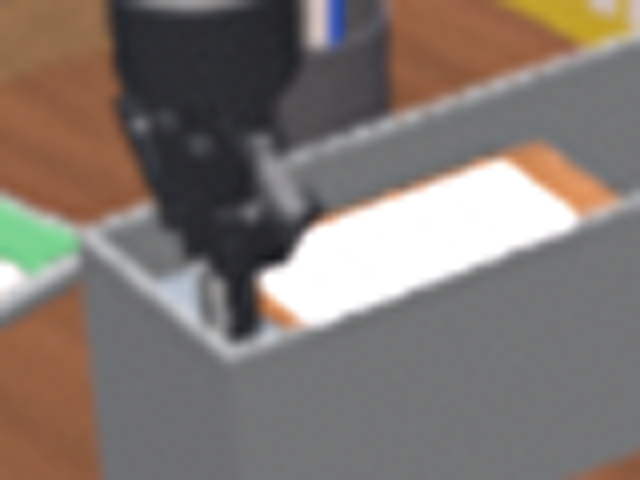

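>>> servo_tool(
  targets="0 0 0 0 0 -2.5 2; 0 0 0 -5 0 0 2; 0 0 0 -6 0 0 2; 0 0 0 -6 0 0 2; 0 0 0 0 0 0 2",
)

```text
time: 10.18
tool_pos: [0.4207, 0.2202, 0.0549]
tcp_rot: [0.141, 3.13, -0.002]
wrist_force: [-0.2, 0.2, 0.7]
width: 0.023
```

```bash
python3 - <<'E'
from h import *
show()
E
```

```text
t 10.18 p [420.7 220.2  54.9] x [-0.996  0.09  -0.009] y [ 0.09   0.996 -0.001] z [ 0.009 -0.001 -1.   ] F [-0.2  0.2  0.7] w 1.9 q [ 0.43  0.01  2.16 -0.01  0.96 -1.04]
```

>>> servo_tool(
  targets="0 0 0 -2 0 2 2; 0 0 0 -8 0 0.5 2; 0 0 0 -8 0 0 2; 0 0 0 -8 0 0 2; 0 0 0 0 0 0 2",
)

```text
time: 10.6
tool_pos: [0.446, 0.2188, 0.055]
tcp_rot: [0.145, 3.137, 0.0]
wrist_force: [0.7, -0.2, -0.5]
width: 0.026
```

```bash
python3 - <<'E'
from h import *
show()
import pickle
c=read_camera("side"); pickle.dump(c,open("side14.pkl","wb"))
cv2.imwrite("pics/side14.png",cv2.resize(c["image"][160:230,180:280,::-1],None,fx=8,fy=8,interpolation=cv2.INTER_CUBIC))
E
```

```text
t 10.60 p [446.  218.8  55. ] x [-0.996  0.092 -0.001] y [0.092 0.996 0.   ] z [ 0.001  0.    -1.   ] F [ 0.7 -0.2 -0.5] w 2.3 q [ 0.41  0.06  2.11 -0.    0.97 -1.07]
```

View pics/side14.png

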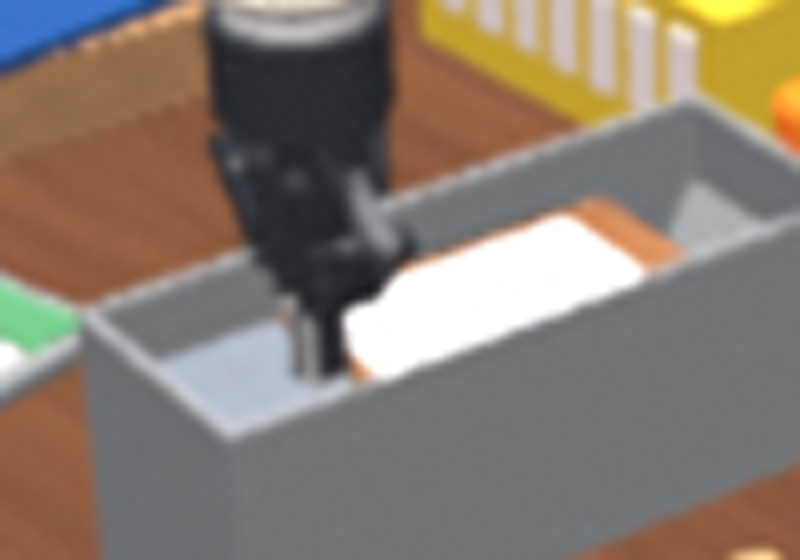

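>>> servo_tool(
  targets="0 0 0 -3 0 2.5 2; 0 0 0 -8 0 0.5 2; 0 0 0 -8 0 0.5 2; 0 0 0 -6 0 0 2; 0 0 0 0 0 0 2",
)

```text
time: 11.07
tool_pos: [0.4628, 0.2168, 0.0513]
tcp_rot: [-0.147, -3.121, 0.002]
wrist_force: [0.8, -0.4, 1.6]
width: 0.025
```

```bash
python3 - <<'E'
from h import *
show()
import pickle
c=read_camera("side"); pickle.dump(c,open("side15.pkl","wb"))
cv2.imwrite("pics/side15.png",cv2.resize(c["image"][160:230,180:280,::-1],None,fx=8,fy=8,interpolation=cv2.INTER_CUBIC))
E
```

```text
t 11.07 p [462.8 216.8  51.3] x [-0.995  0.094  0.017] y [ 0.094  0.996 -0.002] z [-0.018 -0.    -1.   ] F [ 0.8 -0.4  1.6] w 2.1 q [ 0.38  0.1   2.07  0.01  0.98 -1.1 ]
```

View pics/side15.png

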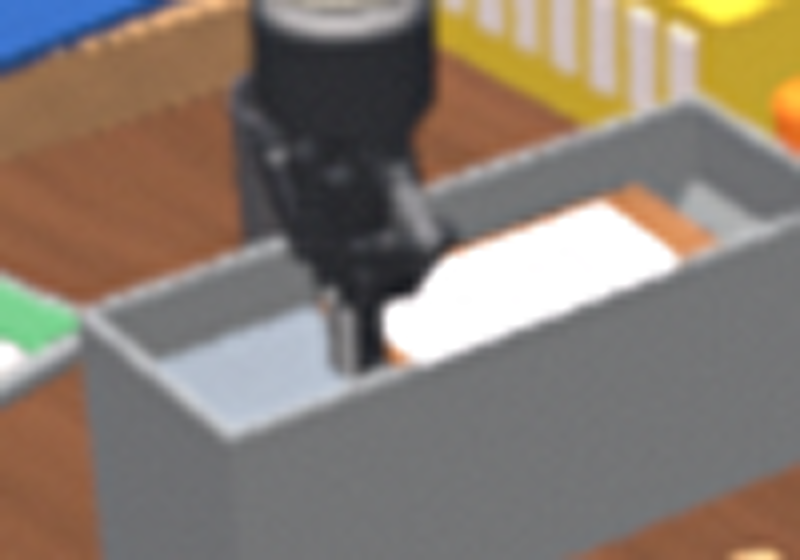

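>>> servo_tool(
  targets="0 -0.015 0 -3 0 -1 2; 0 0 0 -8 0 0 2; 0 0 0 -8 0 0.5 2; 0 0 0 -3 0 0 2; 0 0 0 0 0 0 2",
)

```text
time: 11.53
tool_pos: [0.4805, 0.2145, 0.0513]
tcp_rot: [-0.148, -3.128, 0.005]
wrist_force: [-0.2, -0.5, 0.5]
width: 0.024
```

```bash
python3 - <<'E'
from h import *
show()
import pickle
c=read_camera("side"); pickle.dump(c,open("side16.pkl","wb"))
cv2.imwrite("pics/side16.png",cv2.resize(c["image"][150:220,180:280,::-1],None,fx=8,fy=8,interpolation=cv2.INTER_CUBIC))
E
```

```text
t 11.53 p [480.5 214.5  51.3] x [-0.995  0.094  0.01 ] y [ 0.094  0.996 -0.004] z [-0.011 -0.003 -1.   ] F [-0.2 -0.5  0.5] w 2.1 q [ 0.37  0.13  2.05  0.    0.98 -1.11]
```

View pics/side16.png

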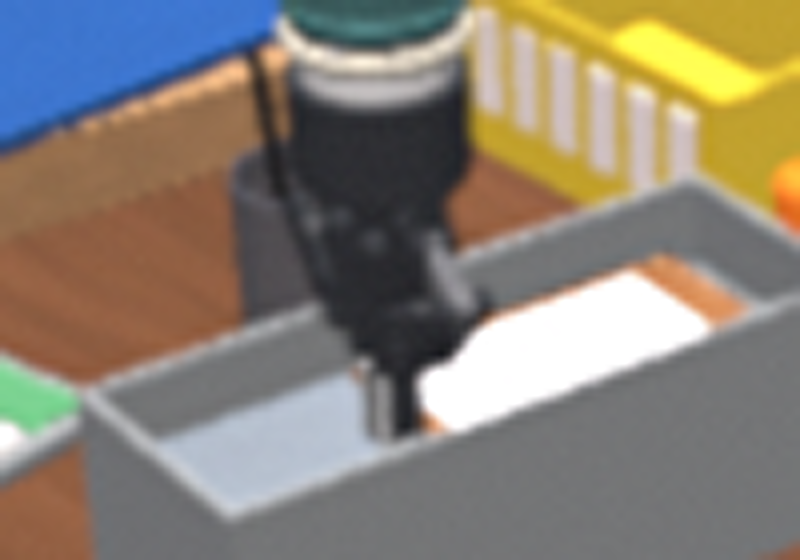

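>>> servo_tool(
  targets="0 0 0 10 0 -1 2; 0 0 0 25 0 -2 2; 0 0 0 20 0 -5 2; 0 0 0 0 0 0 2; 0 0 0 0 0 0 2",
)

```text
time: 12.0
tool_pos: [0.4223, 0.2187, 0.0578]
tcp_rot: [-0.149, -3.128, 0.007]
wrist_force: [-0.2, 0.2, 0.1]
width: 0.02
```

```bash
python3 - <<'E'
from h import *
show()
import pickle
c=read_camera("side"); pickle.dump(c,open("side17.pkl","wb"))
cv2.imwrite("pics/side17.png",cv2.resize(c["image"][150:220,180:280,::-1],None,fx=8,fy=8,interpolation=cv2.INTER_CUBIC))
E
```

```text
t 12.00 p [422.3 218.7  57.8] x [-0.995  0.095  0.01 ] y [ 0.095  0.995 -0.005] z [-0.01  -0.004 -1.   ] F [-0.2  0.2  0.1] w 1.7 q [ 0.43  0.02  2.14  0.    0.99 -1.05]
```

View pics/side17.png

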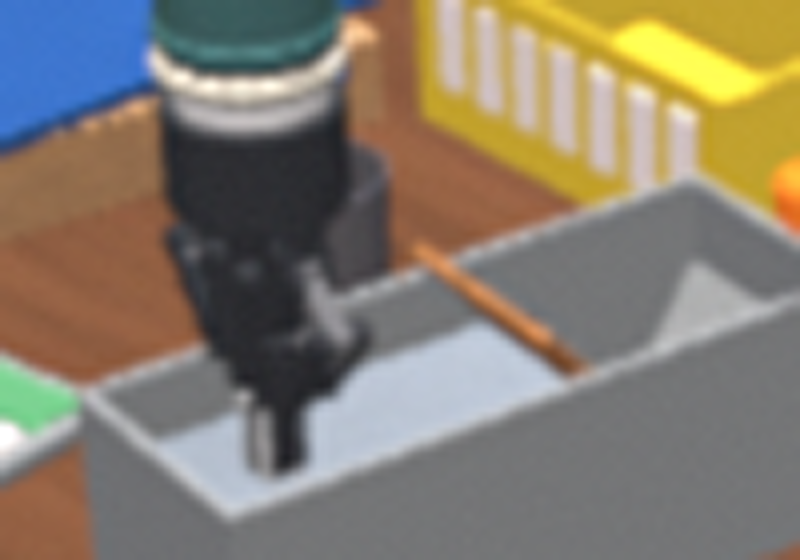

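The board has tipped: its near edge is the brown bar at crop (425,245)–(580,370), above the rim, and step 2 looks met. Now I lift clear and turn the wrist for the board grasp.

>>> servo_tool(
  targets="0 0 0.05 0 0 -30 2; 0 0 0.12 0 0 -38 2; 0 0 0.12 0 0 -38 2; 0 0 0.12 0 0 -30 20; 0 0 0.12 0 0 -10 40; 0 0 0.12 0 0 0 40; 0 0 0.12 0 0 0 40; 0 0 0.12 0 0 0 40",
)

```text
time: 12.72
tool_pos: [0.4286, 0.2182, 0.2096]
tcp_rot: [-1.531, -2.738, 0.015]
wrist_force: [-0.1, 0.4, -0.2]
width: 0.468
```

>>> servo_tool(
  targets="0 0 0.12 0 0 0 40; 0 0 0.12 0 0 0 40; 0 0 0.12 0 0 0 40; 0 0 0.12 0 0 0 40; 0 0 0.12 0 0 0 40; 0 0 0.10 0 0 0 40; 0 0 0 0 0 0 40",
)

```text
time: 13.3
tool_pos: [0.4356, 0.2177, 0.2098]
tcp_rot: [2.413, 2.007, -0.009]
wrist_force: [0.1, -0.3, -0.3]
width: 0.468
```

```bash
python3 - <<'E'
from h import *
show()
import pickle
for n in ("side","top"):
    c=read_camera(n); pickle.dump(c,open(n+"18.pkl","wb"))
    r=(150,180,70,100) if n=="side" else (145,165,140,130)
    im=c["image"][r[0]:r[0]+r[2],r[1]:r[1]+r[3],::-1]; cv2.imwrite("pics/%s18.png"%n,cv2.resize(im,None,fx=8 if n=="side" else 4,fy=8 if n=="side" else 4,interpolation=cv2.INTER_CUBIC))
E
```

```text
t 13.30 p [435.6 217.7 209.8] x [ 0.182  0.983 -0.006] y [ 0.983 -0.182 -0.002] z [-0.003 -0.006 -1.   ] F [ 0.1 -0.3 -0.3] w 40.0 q [ 0.42 -0.1   1.97 -0.    1.28  0.6 ]
```

View pics/side18.png

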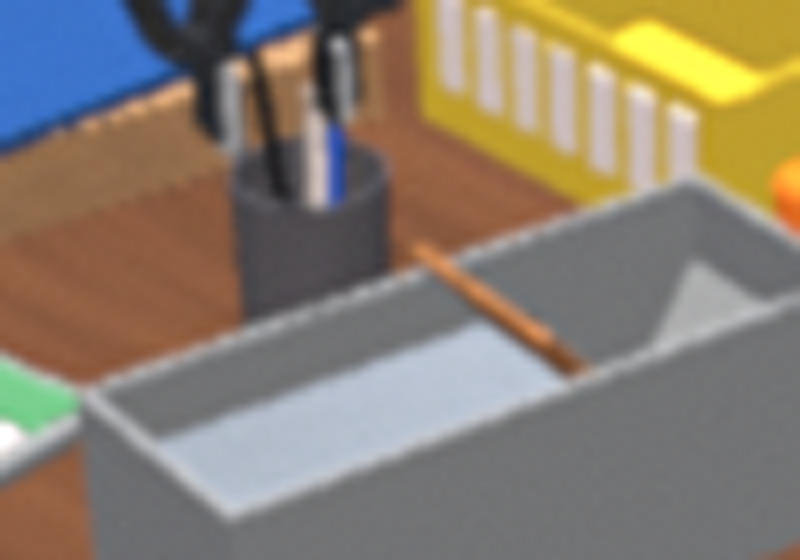

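View pics/top18.png

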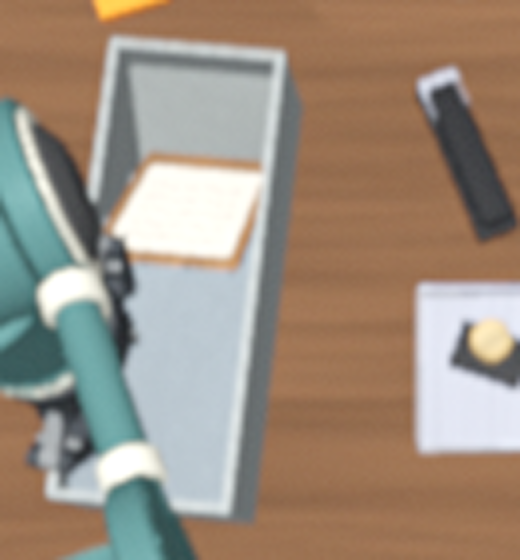

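```bash
python3 - <<'E'
from h import *
import pickle
S=pickle.load(open("side18.pkl","rb"));T=pickle.load(open("top18.pkl","rb"))
t4=lambda x,y:((x+.5)/4-.5+165,(y+.5)/4-.5+145)
s8=lambda x,y:((x+.5)/8-.5+180,(y+.5)/8-.5+150)
# box rim from top for frame
P=np.array([onz(T,*t4(*p),.125) for p in ((46,498),(232,514),(287,50),(110,38))]); print('rim',(P*1000).round(1).tolist())
c=np.array([.5275,.2105,0]); Rz=R.from_euler('z',np.radians(-4.8)).as_matrix()
loc=lambda p:(Rz.T@(p-c)*1000).round(1)
for z in (.14,.145,.15):
    print(z,'topR',loc(onz(T,*t4(237,268),z)),'topmid near edge line',loc(onz(T,*t4(190,264),z)),'sideL upper',loc(onz(S,*s8(418,243),z)),'side mid',loc(onz(S,*s8(500,310),z)))
# step edge & far edge
print('white far corners top', [loc(onz(T,*t4(*p),.07)) for p in ((152,157),(262,167))])
# triang line: mid of near edge
print(tri(T,t4(237,268),S,s8(583,368)))
E
```

```text
rim [[371.1, 286.6, 125.0], [361.4, 162.4, 125.0], [682.6, 134.6, 125.0], [691.3, 258.9, 125.0]]
0.14 topR [  0.8 -48.4 140. ] topmid near edge line [  0.8 -16.5 140. ] sideL upper [  9.7  62.7 140. ] side mid [  5.  -7. 140.]
0.145 topR [-1.00e-01 -4.92e+01  1.45e+02] topmid near edge line [ -0.2 -17.5 145. ] sideL upper [  4.9  55.  145. ] side mid [  0.2 -14.2 145. ]
0.15 topR [ -1.1 -50.  150. ] topmid near edge line [ -1.1 -18.5 150. ] sideL upper [1.00e-01 4.74e+01 1.50e+02] side mid [ -4.6 -21.5 150. ]
white far corners top [array([90.3, 34.2, 70. ]), array([ 89.7, -46. ,  70. ])]
(array([0.53191304, 0.1597907 , 0.12971992]), np.float64(0.013591371454254602))
```

```bash
cat >> h.py <<'E'
BC=np.array([.5275,.2105,0]); BY=-4.8
def tilt(theta,yaw):
    """tool z along board-x dir: yaw deg, theta deg below level; tool x = left"""
    Rz=R.from_euler('z',np.radians(yaw)).as_matrix(); t=np.radians(theta)
    z=Rz@[np.cos(t),0,-np.sin(t)]; y=Rz@[np.sin(t),0,np.cos(t)]; return np.stack([np.cross(y,z),y,z],1)
def boxw(l): return BC+R.from_euler('z',np.radians(BY)).as_matrix()@np.array(l)
E
python3 - <<'E'
from h import *
Mt=tilt(55,-4.8); print(Mt.round(3)); print(boxw([-.0115,0,.2])); plan(boxw([-.0115,0,.2]),Mt)
E
```

```text
[[ 0.084  0.816  0.572]
 [ 0.996 -0.069 -0.048]
 [-0.     0.574 -0.819]]
[0.51604033 0.2114623  0.2       ]
turn [-0.613  0.034 -0.089] rows>= 6.0
shift tool after turn [ 0.5 60.7 54.4]  before turn [ 8.2 80.5  9.6]  dist 81.5
```

>>> servo_tool(
  targets="0 0 -0.03 3 25 0 40; 0 0 -0.03 3 30 0 40; -0.1 0 -0.03 2 20 0 40; -0.1 0 0 0 0 0 40; -0.11 0 0 0 0 0 40; -0.11 0 0 0 0 0 40; -0.11 0 0 0 0 0 40; -0.08 0 0 0 0 0 40",
)

```text
time: 14.07
tool_pos: [0.5237, 0.2155, 0.2102]
tcp_rot: [1.904, 1.792, 0.577]
wrist_force: [0.5, -0.6, -0.4]
width: 0.469
```

```bash
python3 - <<'E'
from h import *
show(); plan(boxw([-.0115,0,.1634]),tilt(55,-4.8))
E
```

```text
t 14.07 p [523.7 215.5 210.2] x [ 0.064  0.998 -0.009] y [ 0.805 -0.046  0.591] z [ 0.59  -0.045 -0.806] F [ 0.5 -0.6 -0.4] w 40.1 q [ 0.6  -0.29  2.26 -0.58  0.74  1.01]
turn [ 0.022 -0.004  0.022] rows>= 1.0
shift tool after turn [ -4.7 -32.9  34.2]  before turn [ -4.1 -33.7  33.4]  dist 47.6
```

```bash
python3 - <<'E'
from h import *
import pickle
s,p,M=show()
for n in ("side","top"):
    c=read_camera(n); pickle.dump((c,p,M),open(n+"19.pkl","wb"))
    u=proj(c,p); x,y=int(u[0])-45,int(u[1])-40
    im=cv2.resize(c["image"][y:y+75,x:x+100,::-1],None,fx=7,fy=7,interpolation=cv2.INTER_CUBIC)
    print(n,x,y)
    for q,col in ((p,(0,0,255)),(p-.039*M[:,2],(0,255,0)),(p+[0,0,.039],(255,0,255))):
        for k in (-.02,.02):
            v=(proj(c,q+k*M[:,1])-[x,y]+.5)*7; cv2.circle(im,tuple(int(i) for i in v),3,col,-1)
    cv2.imwrite("pics/%s19.png"%n,im)
E
```

```text
t 14.07 p [523.7 215.5 210.2] x [ 0.064  0.998 -0.009] y [ 0.805 -0.046  0.591] z [ 0.59  -0.045 -0.806] F [ 0.5 -0.6 -0.4] w 40.1 q [ 0.6  -0.29  2.26 -0.58  0.74  1.01]
side 192 129
top 153 166
```

View pics/side19.png

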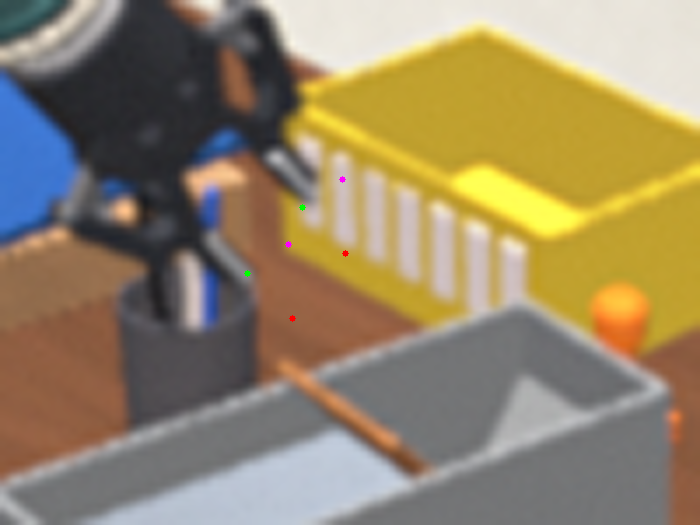

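View pics/top19.png

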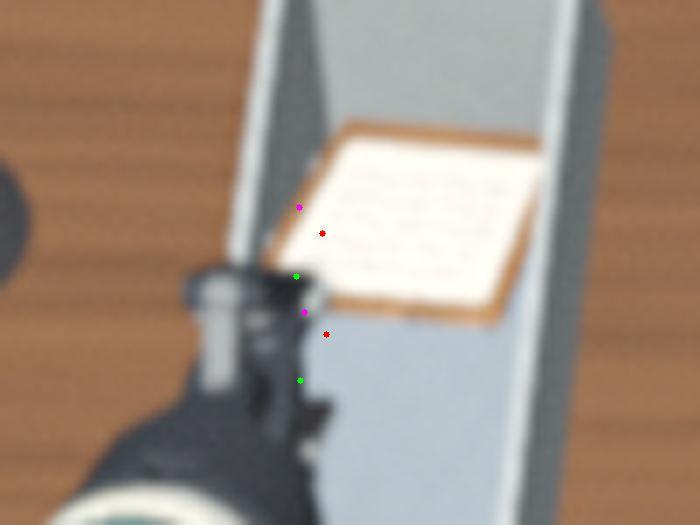

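```bash
python3 - <<'E'
from h import *
plan(boxw([.0035,0,.147]),tilt(55,-4.8)); plan(boxw([.043,0,.0905]),tilt(55,-4.8))
E
```

```text
turn [ 0.013 -0.001  0.026] rows>= 1.0
shift tool after turn [ -3.1 -24.9  54.7]  before turn [ -2.5 -25.7  54.4]  dist 60.2
turn [ 0.013 -0.001  0.026] rows>= 1.0
shift tool after turn [ -3.1 -24.9 123.7]  before turn [ -2.5 -26.7 123.3]  dist 126.2
```

>>> servo_tool(
  targets="0.013 0 0.026 -2 -8 5 36; 0 0 0 -1 -10 18 36; 0 0 0 0 -7 18 36; 0 0 0 0 0 10 36; 0 0 0 0 0 0 36",
)

```text
time: 14.58
tool_pos: [0.5338, 0.2126, 0.1531]
tcp_rot: [1.946, 1.785, 0.567]
wrist_force: [-0.9, -0.7, -0.1]
width: 0.419
```

```bash
python3 - <<'E'
from h import *
import pickle
s,p,M=show()
plan(boxw([.0035,0,.147]),tilt(55,-4.8)); plan(boxw([.043,0,.0905]),tilt(55,-4.8))
for n in ("side","top"):
    c=read_camera(n); pickle.dump((c,p,M),open(n+"20.pkl","wb"))
    x,y=(195,125) if n=="side" else (153,166)
    im=cv2.resize(c["image"][y:y+75,x:x+100,::-1],None,fx=7,fy=7,interpolation=cv2.INTER_CUBIC)
    for q,col in ((p,(0,0,255)),(p-.039*M[:,2],(0,255,0))):
        for k in (0,):
            v=(proj(c,q+k*M[:,1])-[x,y]+.5)*7; cv2.circle(im,tuple(int(i) for i in v),3,col,-1)
    cv2.imwrite("pics/%s20.png"%n,im)
E
```

```text
t 14.58 p [533.8 212.6 153.1] x [0.084 0.996 0.006] y [ 0.817 -0.072  0.572] z [ 0.57  -0.043 -0.821] F [-0.9 -0.7 -0.1] w 35.8 q [ 0.57 -0.2   2.29 -0.62  0.63  1.08]
turn [-0.002 -0.005 -0.004] rows>= 1.0
shift tool after turn [-2.6 -5.6  3.5]  before turn [-2.6 -5.6  3.5]  dist 7.1
turn [-0.002 -0.005 -0.004] rows>= 1.0
shift tool after turn [-2.6 -5.7 72.5]  before turn [-3.  -5.5 72.5]  dist 72.8
```

View pics/side20.png

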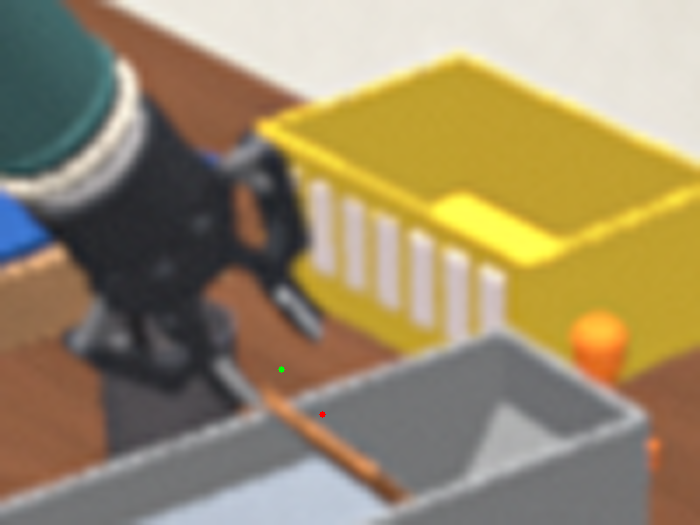

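View pics/top20.png

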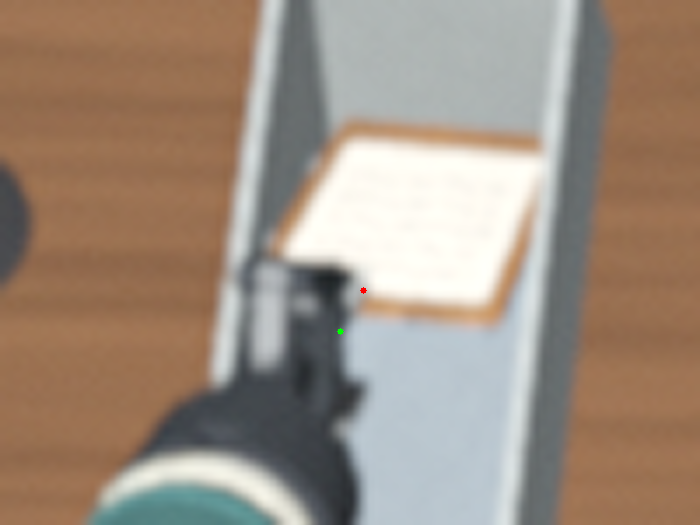

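```bash
python3 - <<'E'
from h import *
import pickle
for n,(x,y) in (("side",(195,125)),("top",(153,166))):
    c,p,M=pickle.load(open(n+"20.pkl","rb"))
    for l in ((.0035,.05,.147),(.0035,-.05,.147),(.0035,0,.147)): print(n,l,((proj(c,boxw(l))-[x,y]+.5)*7).round())
E
```

```text
side (0.0035, 0.05, 0.147) [264. 389.]
side (0.0035, -0.05, 0.147) [381. 471.]
side (0.0035, 0, 0.147) [322. 429.]
top (0.0035, 0.05, 0.147) [243. 290.]
top (0.0035, -0.05, 0.147) [502. 313.]
top (0.0035, 0, 0.147) [372. 301.]
```

>>> servo_tool(
  targets="0 0 0 -2.5 -5.5 4 36; 0 0 0 0 0 4 36; 0 0 0 0 0 15 36; 0 0 0 0 0 18 36; 0 0 0 0 0 8 36; 0 0 0 0 0 0 36",
)

```text
time: 15.18
tool_pos: [0.563, 0.2107, 0.1169]
tcp_rot: [1.944, 1.778, 0.583]
wrist_force: [-0.8, -0.2, -0.0]
width: 0.425
```

```bash
python3 - <<'E'
from h import *
import pickle
s,p,M=show()
plan(boxw([.043,0,.0905]),tilt(55,-4.8))
n="side"
c=read_camera(n); pickle.dump((c,p,M),open(n+"21.pkl","wb"))
x,y=(195,135)
im=cv2.resize(c["image"][y:y+75,x:x+90,::-1],None,fx=8,fy=8,interpolation=cv2.INTER_CUBIC)
cv2.imwrite("pics/%s21.png"%n,im)
E
```

```text
t 15.18 p [563.  210.7 116.9] x [0.085 0.996 0.014] y [ 0.811 -0.077  0.58 ] z [ 0.579 -0.038 -0.815] F [-0.8 -0.2 -0. ] w 36.3 q [ 0.53 -0.11  2.29 -0.7   0.53  1.15]
turn [ 0.008 -0.01  -0.009] rows>= 1.0
shift tool after turn [-3.1 -8.9 26. ]  before turn [-3.5 -9.1 25.9]  dist 27.6
```

View pics/side21.png

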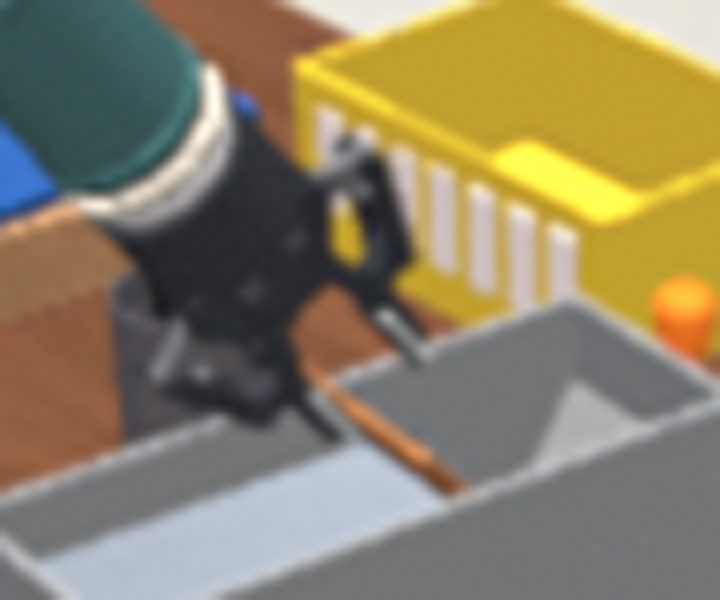

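>>> servo_tool(
  targets="0.008 -0.008 -0.008 -3 -8 2 36; 0 0 0 0 -3 3 36; 0 0 0 0 0 0 36",
)

```text
time: 15.48
tool_pos: [0.5564, 0.2086, 0.108]
tcp_rot: [1.941, 1.784, 0.567]
wrist_force: [0.4, 0.4, 0.4]
width: 0.422
```

```bash
python3 - <<'E'
from h import *
s,p,M=show()
plan(boxw([.043,0,.0905]),tilt(55,-4.8))
E
```

```text
t 15.48 p [556.4 208.6 108. ] x [0.083 0.997 0.003] y [ 0.816 -0.069  0.574] z [ 0.573 -0.045 -0.819] F [0.4 0.4 0.4] w 36.0 q [ 0.53 -0.1   2.31 -0.71  0.53  1.17]
turn [ 0.001 -0.003 -0.001] rows>= 1.0
shift tool after turn [-0.5  1.4 22.4]  before turn [-0.6  1.4 22.4]  dist 22.5
```

>>> servo_tool(
  targets="0 0 0 0 0 7 36; 0 0 0 0 -1 8 36; 0 0 0 0 -1 6 36; 0 0 0 0 0 0 36",
)

```text
time: 15.82
tool_pos: [0.5677, 0.2089, 0.0896]
tcp_rot: [1.939, 1.785, 0.571]
wrist_force: [-0.0, -0.1, -0.3]
width: 0.423
```

```bash
python3 - <<'E'
from h import *
import pickle
s,p,M=show()
plan(boxw([.043,0,.0905]),tilt(55,-4.8))
n="side"
c=read_camera(n); pickle.dump((c,p,M),open(n+"22.pkl","wb"))
x,y=(195,135)
im=cv2.resize(c["image"][y:y+75,x:x+90,::-1],None,fx=8,fy=8,interpolation=cv2.INTER_CUBIC)
cv2.imwrite("pics/%s22.png"%n,im)
E
```

```text
t 15.82 p [567.7 208.9  89.6] x [0.081 0.997 0.005] y [ 0.814 -0.069  0.576] z [ 0.575 -0.043 -0.817] F [-0.  -0.1 -0.3] w 36.1 q [ 0.52 -0.05  2.3  -0.77  0.48  1.22]
turn [ 0.003 -0.005 -0.   ] rows>= 1.0
shift tool after turn [-1.8  2.8  0.9]  before turn [-1.8  2.8  0.9]  dist 3.4
```

View pics/side22.png

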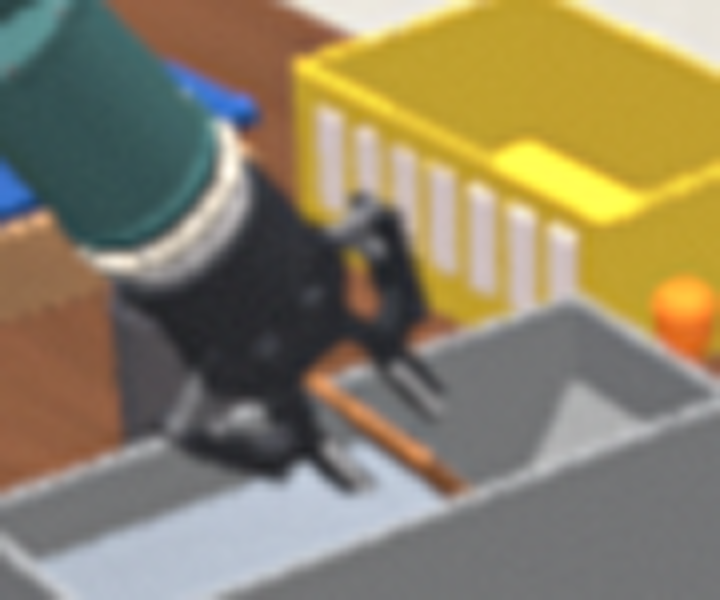

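>>> servo_tool(
  targets="0 0 0 -1.5 2 1 25; 0 0 0 0 0 0 14; 0 0 0 0 0 0 6; 0 0 0 0 0 0 2; 0 0 0 0 0 0 2; 0 0 0 0 0 0 2",
  newtons=70,
)

```text
time: 16.37
tool_pos: [0.5736, 0.2075, 0.0937]
tcp_rot: [1.936, 1.782, 0.577]
wrist_force: [-0.1, -0.5, -1.3]
width: 0.056
```

```bash
python3 - <<'E'
from h import *
import pickle
s,p,M=show()
plan(boxw([.043,0,.0905]),tilt(55,-4.8))
n="side"
c=read_camera(n); pickle.dump((c,p,M),open(n+"23.pkl","wb"))
x,y=(195,135)
im=cv2.resize(c["image"][y:y+75,x:x+90,::-1],None,fx=8,fy=8,interpolation=cv2.INTER_CUBIC)
cv2.imwrite("pics/%s23.png"%n,im)
E
```

```text
t 16.37 p [573.6 207.5  93.7] x [0.081 0.997 0.006] y [ 0.811 -0.069  0.581] z [ 0.579 -0.042 -0.814] F [-0.1 -0.5 -1.3] w 4.8 q [ 0.51 -0.05  2.3  -0.76  0.48  1.21]
turn [ 0.009 -0.006 -0.001] rows>= 1.0
shift tool after turn [-0.9 -4.5  0.8]  before turn [-0.9 -4.5  0.8]  dist 4.6
```

View pics/side23.png

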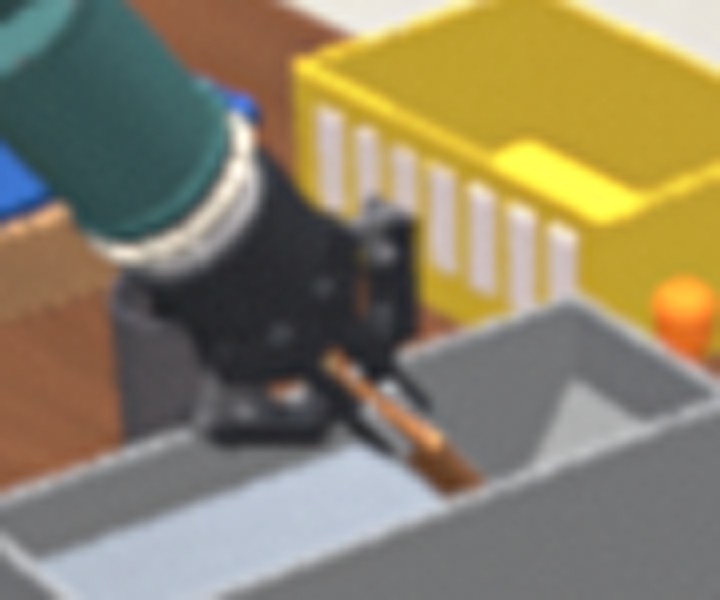

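>>> servo_tool(
  targets="0 0 0 0 4 -6 2; 0 0 0 0 9 -12 2; 0 0 0 0 12 -17 2; 0 0 0 0 12 -17 2; 0 0 0 0 12 -17 2; 0 0 0 0 12 -17 2; 0 0 0 0 12 -17 2; 0 0 0 0 6 -9 2",
)

```text
time: 17.08
tool_pos: [0.5635, 0.2042, 0.2259]
tcp_rot: [1.944, 1.797, 0.55]
wrist_force: [-0.1, 0.1, -0.1]
width: 0.061
```

```bash
python3 - <<'E'
from h import *
import pickle
s,p,M=show()
for n in ("side","top"):
    c=read_camera(n); pickle.dump((c,p,M),open(n+"24.pkl","wb"))
    x,y=(185,105) if n=="side" else (140,140)
    im=cv2.resize(c["image"][y:y+110,x:x+130,::-1],None,fx=5,fy=5,interpolation=cv2.INTER_CUBIC)
    cv2.imwrite("pics/%s24.png"%n,im)
E
```

```text
t 17.08 p [563.5 204.2 225.9] x [ 0.079  0.997 -0.003] y [ 0.824 -0.064  0.563] z [ 0.561 -0.047 -0.827] F [-0.1  0.1 -0.1] w 5.2 q [ 0.51 -0.23  2.17 -0.48  0.75  0.87]
```

View pics/side24.png

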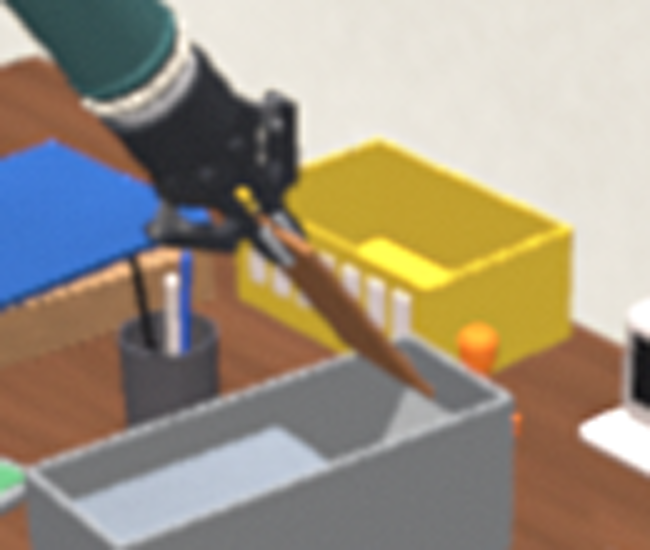

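View pics/top24.png

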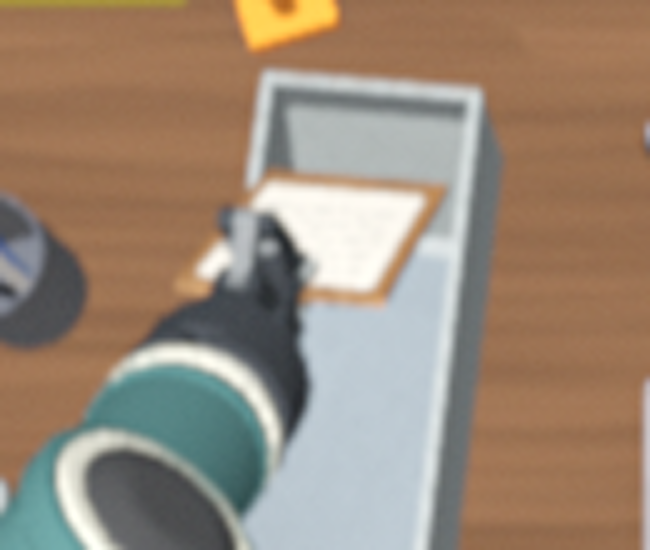

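```bash
python3 - <<'E'
from h import *
import pickle
for n,(x,y) in (("side",(185,105)),("top",(140,140))):
    c,p,M=pickle.load(open(n+"24.pkl","rb"))
    for nm,l in (("near+y",(.05,0,-.068)),("near-y",(-.05,0,-.068)),("far+y",(.05,0,.102)),("far-y",(-.05,0,.102))): print(n,nm,((proj(c,p+M@np.array(l))-[x,y]+.5)*5).round(),(p+M@np.array(l)).round(3))
E
```

```text
side near+y [225. 203.] [0.529 0.257 0.282]
side near-y [313. 256.] [0.521 0.158 0.282]
side far+y [348. 349.] [0.625 0.249 0.141]
side far-y [434. 404.] [0.617 0.15  0.142]
top near+y [179. 289.] [0.529 0.257 0.282]
top near-y [388. 305.] [0.521 0.158 0.282]
top far+y [269. 179.] [0.625 0.249 0.141]
top far-y [450. 194.] [0.617 0.15  0.142]
```

```bash
cat >> h.py <<'E'
CS=np.array([.5865,-.2310,.030]); YS=-8.7; TS=58.
MS=tilt(TS,YS); dS=MS[:,2]; nS=MS[:,1]
def seat(a,n,l=0,ahead=.102):
    """TCP for the board a mm up the rest from seated, n mm off it, l mm to left"""
    return CS+(.003+n/1000)*nS-a/1000*dS+l/1000*MS[:,0]-ahead*dS
E
python3 - <<'E'
from h import *
show(); print('seat',seat(0,0).round(4),'pre',seat(60,10).round(4)); plan(seat(60,10),MS)
s,p,M=st(); print('up30 in tool',M.T@[0,0,30])
q=seat(60,10); print('lift/move pieces', (MS.T@(np.array([q[0],q[1],.26])-p)*1000).round(1))
E
```

```text
t 17.18 p [564.2 204.5 226.2] x [ 0.08   0.997 -0.002] y [ 0.823 -0.065  0.564] z [ 0.562 -0.047 -0.826] F [-0.5 -0.1 -1.3] w 5.3 q [ 0.51 -0.23  2.17 -0.48  0.75  0.87]
seat [ 0.5356 -0.2232  0.1181] pre [ 0.5125 -0.2197  0.1743]
turn [ 0.041 -0.037  0.061] rows>= 1.0
shift tool after turn [-427.1  -16.4   50.9]  before turn [-426.8  -44.4   33.7]  dist 430.4
up30 in tool [ -0.06768035  16.93097081 -24.76565458]
lift/move pieces [-427.1   29.   -21.8]
```

>>> servo_tool(
  targets="0 0 0 0 10 -13 2; 0 0 0 0 10 -13 2; 0.02 -0.02 0.03 -12 0 0 2; 0.02 -0.017 0.03 -24 0 0 2; 0 0 0 -32 0 0 2; 0 0 0 -34 0 0 2; 0 0 0 -34 0 0 2; 0 0 0 -34 0 0 2",
)

```text
time: 17.85
tool_pos: [0.534, 0.0358, 0.2433]
tcp_rot: [2.031, 1.767, 0.475]
wrist_force: [0.5, -1.2, -1.9]
width: 0.061
```

```bash
python3 - <<'E'
from h import *
show(); q=seat(60,10); plan([q[0],q[1],.26],MS)
E
```

```text
t 17.85 p [534.   35.8 243.3] x [ 0.141  0.99  -0.009] y [ 0.852 -0.116  0.51 ] z [ 0.504 -0.08  -0.86 ] F [ 0.5 -1.2 -1.9] w 5.2 q [ 0.12 -0.41  2.24 -0.2   0.8   0.36]
turn [-0.023  0.002  0.014] rows>= 1.0
shift tool after turn [-255.8   23.6   -4.9]  before turn [-256.1   20.    -4.8]  dist 257.0
```

>>> servo_tool(
  targets="-0.02 0 0.012 -30 2 0 2; 0 0 0 -34 3 0 2; 0 0 0 -34 3 0 2; 0 0 0 -34 3 0 2; 0 0 0 -34 3 0 2; 0 0 0 -32 2 0 2; 0 0 0 -18 0 0 2; 0 0 0 0 0 0 2",
)

```text
time: 18.52
tool_pos: [0.5006, -0.1922, 0.2323]
tcp_rot: [2.05, 1.751, 0.474]
wrist_force: [-0.7, -0.1, -1.2]
width: 0.053
```

```bash
python3 - <<'E'
from h import *
show(); q=seat(60,10); plan([q[0],q[1],.24],MS); plan(seat(60,10),MS)
E
```

```text
t 18.52 p [ 500.6 -192.2  232.3] x [ 0.157  0.988 -0.003] y [ 0.851 -0.134  0.507] z [ 0.501 -0.082 -0.862] F [-0.7 -0.1 -1.2] w 4.6 q [-0.55 -0.4   2.25  0.27  0.81 -0.54]
turn [-0.026  0.005 -0.003] rows>= 1.0
shift tool after turn [-25.4  17.6   2. ]  before turn [-25.3  17.8   1.6]  dist 31.0
turn [-0.026  0.005 -0.003] rows>= 1.0
shift tool after turn [-25.4 -17.2  57.7]  before turn [-25.1 -15.6  58.3]  dist 65.4
```

>>> servo_tool(
  targets="-0.026 0.005 0 -14 6 0 2; 0 0 0 -11 4 0 2; 0 0 0 0 0 0 2",
)

```text
time: 18.77
tool_pos: [0.5014, -0.2177, 0.23]
tcp_rot: [2.046, 1.74, 0.497]
wrist_force: [-0.4, 0.3, -1.7]
width: 0.06
```

```bash
python3 - <<'E'
from h import *
import pickle
s,p,M=show(); plan(seat(60,10),MS)
for n in ("side","top"):
    c=read_camera(n); pickle.dump((c,p,M),open(n+"25.pkl","wb"))
    x,y=(285,190) if n=="side" else (310,140)
    im=cv2.resize(c["image"][y:y+110,x:x+120,::-1],None,fx=5,fy=5,interpolation=cv2.INTER_CUBIC)
    for l in ((.05,0,-.068),(-.05,0,-.068),(.05,0,.102),(-.05,0,.102)):
        v=(proj(c,p+M@np.array(l))-[x,y]+.5)*5; cv2.circle(im,tuple(int(i) for i in v),3,(0,0,255),-1)
    cv2.imwrite("pics/%s25.png"%n,im)
E
```

```text
t 18.77 p [ 501.4 -217.7  230. ] x [0.158 0.987 0.007] y [ 0.842 -0.139  0.521] z [ 0.516 -0.077 -0.853] F [-0.4  0.3 -1.7] w 5.1 q [-0.63 -0.37  2.24  0.34  0.8  -0.65]
turn [-0.01  -0.002 -0.01 ] rows>= 1.0
shift tool after turn [ -0.2 -20.   53.2]  before turn [ -0.5 -19.4  53.4]  dist 56.9
```

View pics/side25.png

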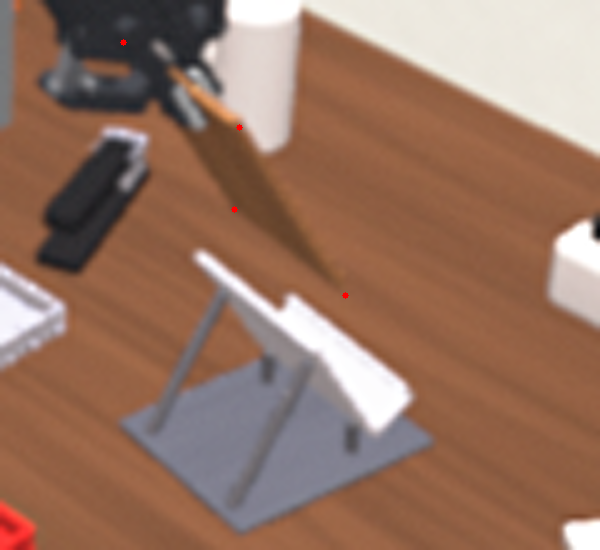

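View pics/top25.png

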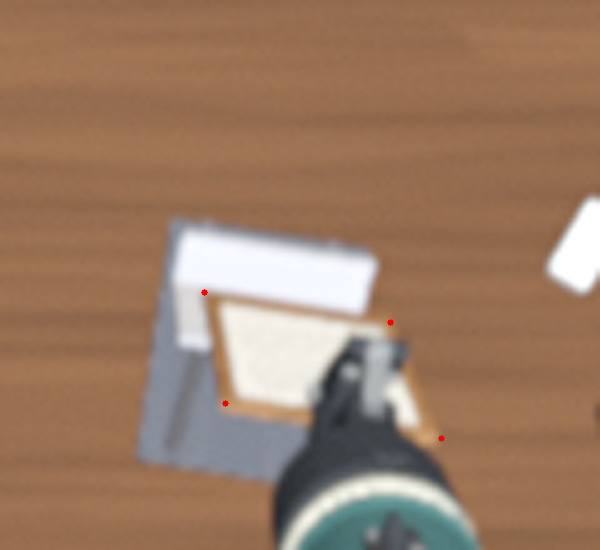

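>>> servo_tool(
  targets="-0.01 0 -0.01 0 -6 12 2; 0 0 0 0 -7 18 2; 0 0 0 0 -6 16 2; 0 0 0 0 0 6 2; 0 0 0 0 0 0 2",
)

```text
time: 19.28
tool_pos: [0.5126, -0.2099, 0.1717]
tcp_rot: [2.026, 1.756, 0.505]
wrist_force: [-0.1, 0.1, -1.8]
width: 0.059
```

```bash
python3 - <<'E'
from h import *
import pickle
s,p,M=show(); plan(seat(60,10),MS); plan(seat(20,10),MS)
E
```

```text
t 19.28 p [ 512.6 -209.9  171.7] x [0.141 0.99  0.005] y [ 0.841 -0.122  0.527] z [ 0.522 -0.07  -0.85 ] F [-0.1  0.1 -1.8] w 5.1 q [-0.6  -0.3   2.31  0.39  0.67 -0.71]
turn [-0.004 -0.01   0.006] rows>= 1.0
shift tool after turn [-9.7  2.6 -1.5]  before turn [-9.7  2.5 -1.6]  dist 10.2
turn [-0.004 -0.01   0.006] rows>= 1.0
shift tool after turn [-9.7  2.6 38.5]  before turn [-10.1   2.7  38.4]  dist 39.8
```

>>> servo_tool(
  targets="0 -0.01 0.006 -9 2 0 2; 0 0 0 -3 0 4 2; 0 0 0 -2 0 10 2; 0 0 0 -2 0 12 2; 0 0 0 -1 0 6 2; 0 0 0 0 0 0 2",
)

```text
time: 19.78
tool_pos: [0.5327, -0.2309, 0.1483]
tcp_rot: [2.024, 1.743, 0.497]
wrist_force: [0.4, 0.4, -1.4]
width: 0.058
```

```bash
python3 - <<'E'
from h import *
import pickle
s,p,M=show(); plan(seat(20,10),MS)
for n in ("side","top"):
    c=read_camera(n); pickle.dump((c,p,M),open(n+"26.pkl","wb"))
    x,y=(290,205) if n=="side" else (315,155)
    im=cv2.resize(c["image"][y:y+95,x:x+100,::-1],None,fx=6,fy=6,interpolation=cv2.INTER_CUBIC)
    for l in ((.05,0,-.068),(-.05,0,-.068),(.05,0,.102),(-.05,0,.102)):
        v=(proj(c,p+M@np.array(l))-[x,y]+.5)*6; cv2.circle(im,tuple(int(i) for i in v),3,(0,0,255),-1)
    cv2.imwrite("pics/%s26.png"%n,im)
E
```

```text
t 19.78 p [ 532.7 -230.9  148.3] x [ 0.15   0.989 -0.004] y [ 0.838 -0.125  0.532] z [ 0.525 -0.083 -0.847] F [ 0.4  0.4 -1.4] w 4.9 q [-0.61 -0.22  2.29  0.43  0.59 -0.76]
turn [0.002 0.002 0.004] rows>= 1.0
shift tool after turn [ 8.1 -4.6  6.5]  before turn [ 8.1 -4.6  6.5]  dist 11.4
```

View pics/side26.png

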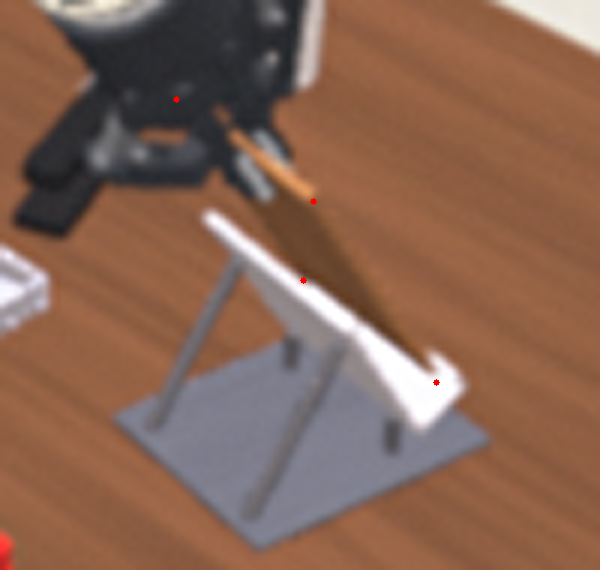

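View pics/top26.png

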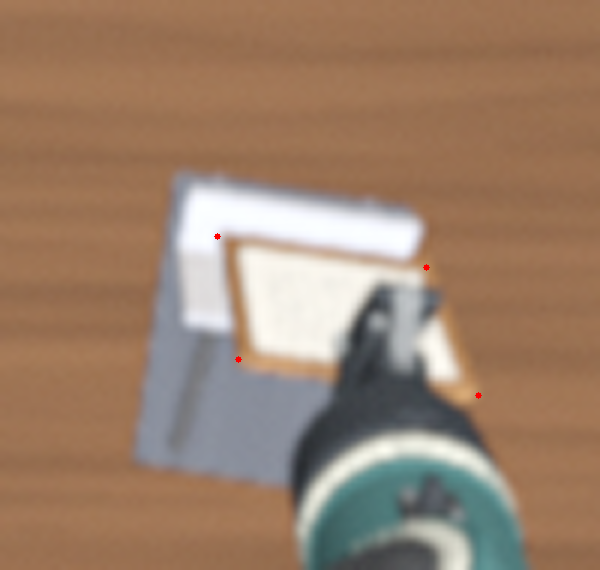

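>>> servo_tool(
  targets="0 0 0 4 -2 0 2; 0 0 0 2 -1 0 2; 0 0 0 0 0 0 2; 0 0 0 0 0 0 2",
)

```text
time: 20.22
tool_pos: [0.5311, -0.2243, 0.1489]
tcp_rot: [2.022, 1.741, 0.498]
wrist_force: [-0.4, 0.4, -0.6]
width: 0.058
```

```bash
python3 - <<'E'
from h import *
s,p,M=show(); plan(seat(20,8),MS); plan(seat(0,0),MS)
E
```

```text
t 20.22 p [ 531.1 -224.3  148.9] x [ 0.15   0.989 -0.005] y [ 0.837 -0.124  0.534] z [ 0.527 -0.084 -0.846] F [-0.4  0.4 -0.6] w 5.0 q [-0.6  -0.23  2.3   0.42  0.59 -0.74]
turn [0.004 0.003 0.004] rows>= 1.0
shift tool after turn [ 1.7 -4.7  8.4]  before turn [ 1.8 -4.7  8.4]  dist 9.8
turn [0.004 0.003 0.004] rows>= 1.0
shift tool after turn [  1.7 -12.7  28.4]  before turn [  1.9 -12.8  28.4]  dist 31.2
```

>>> servo_tool(
  targets="0 0 0 1 -3 4 2; 0 0 0 0 -1 5 2; 0 0 0 0 0 5 2; 0 0 0 0 0 3 2; 0 0 0 0 0 0 2",
)

```text
time: 20.63
tool_pos: [0.5375, -0.2242, 0.1318]
tcp_rot: [2.02, 1.74, 0.499]
wrist_force: [-0.1, -0.4, -0.8]
width: 0.057
```

```bash
python3 - <<'E'
from h import *
import pickle
s,p,M=show(); plan(seat(0,0),MS)
for n in ("side","top"):
    c=read_camera(n); pickle.dump((c,p,M),open(n+"27.pkl","wb"))
    x,y=(290,205) if n=="side" else (315,155)
    im=cv2.resize(c["image"][y:y+95,x:x+100,::-1],None,fx=6,fy=6,interpolation=cv2.INTER_CUBIC)
    cv2.imwrite("pics/%s27.png"%n,im)
E
```

```text
t 20.63 p [ 537.5 -224.2  131.8] x [ 0.15   0.989 -0.006] y [ 0.836 -0.123  0.535] z [ 0.528 -0.085 -0.845] F [-0.1 -0.4 -0.8] w 4.9 q [-0.59 -0.2   2.31  0.44  0.54 -0.76]
turn [0.006 0.004 0.004] rows>= 1.0
shift tool after turn [ 0.7 -9.  10.6]  before turn [ 0.7 -9.1 10.5]  dist 13.9
```

View pics/side27.png

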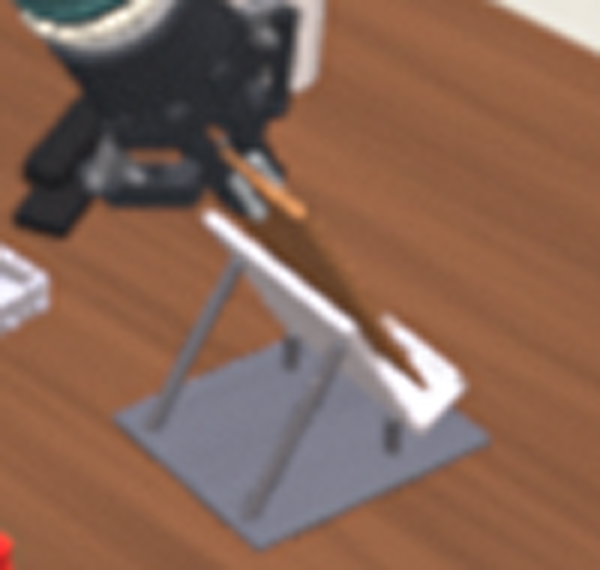

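View pics/top27.png

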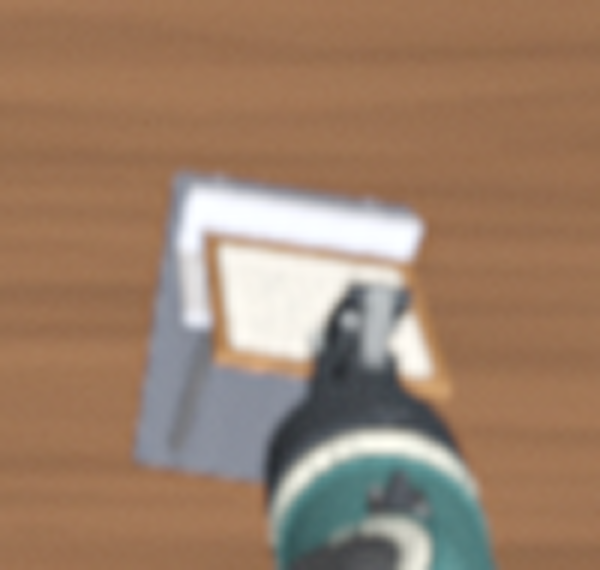

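>>> servo_tool(
  targets="0 0 0 2 -2 3 2; 0 0 0 1 0 3 2; 0 0 0 0 0 2 2; 0 0 0 0 0 0 2",
)

```text
time: 21.07
tool_pos: [0.5411, -0.2217, 0.124]
tcp_rot: [2.019, 1.739, 0.499]
wrist_force: [-0.1, 0.7, -1.3]
width: 0.059
```

```bash
python3 - <<'E'
from h import *
s,p,M=show(); plan(seat(0,0),MS)
E
```

```text
t 21.07 p [ 541.1 -221.7  124. ] x [ 0.15   0.989 -0.006] y [ 0.835 -0.123  0.536] z [ 0.529 -0.085 -0.844] F [-0.1  0.7 -1.3] w 5.0 q [-0.58 -0.18  2.32  0.45  0.52 -0.76]
turn [0.007 0.004 0.004] rows>= 1.0
shift tool after turn [-2.3 -7.5  2.3]  before turn [-2.2 -7.6  2.2]  dist 8.2
```

>>> servo_tool(
  targets="0 0 0 0 0 2 2; 0 0 0 0 0 2 2",
)

```text
time: 21.23
tool_pos: [0.5435, -0.2222, 0.1208]
tcp_rot: [2.019, 1.739, 0.499]
wrist_force: [-6.4, 0.4, 5.4]
width: 0.054
```

>>> servo_tool(
  targets="0 0 0 0 0 2 2; 0 0 0 0 0 2 2",
)

```text
time: 21.4
tool_pos: [0.5474, -0.2236, 0.1228]
tcp_rot: [2.013, 1.739, 0.501]
wrist_force: [-27.9, 7.2, 30.3]
width: 0.055
```

>>> servo_tool(
  targets="0 0 0 0 -2 -2 2; 0 0 0 0 -4 -1 2; 0 0 0 0 -3 0 2; 0 0 0 0 0 0 2",
)

```text
time: 21.73
tool_pos: [0.539, -0.2232, 0.1228]
tcp_rot: [2.009, 1.737, 0.502]
wrist_force: [0.0, 0.4, -1.5]
width: 0.056
```

```bash
python3 - <<'E'
from h import *
import pickle
s,p,M=show(); plan(seat(0,0),MS)
for n in ("side","top"):
    c=read_camera(n); pickle.dump((c,p,M),open(n+"28.pkl","wb"))
    x,y=(290,205) if n=="side" else (315,155)
    im=cv2.resize(c["image"][y:y+95,x:x+100,::-1],None,fx=6,fy=6,interpolation=cv2.INTER_CUBIC)
    cv2.imwrite("pics/%s28.png"%n,im)
E
```

```text
t 21.73 p [ 539.  -223.2  122.8] x [ 0.148  0.989 -0.01 ] y [ 0.831 -0.119  0.543] z [ 0.536 -0.088 -0.839] F [ 0.   0.4 -1.5] w 4.8 q [-0.58 -0.19  2.33  0.47  0.51 -0.79]
turn [0.016 0.006 0.008] rows>= 1.0
shift tool after turn [-0.5 -5.4  2.2]  before turn [-0.4 -5.4  2.1]  dist 5.8
```

View pics/side28.png

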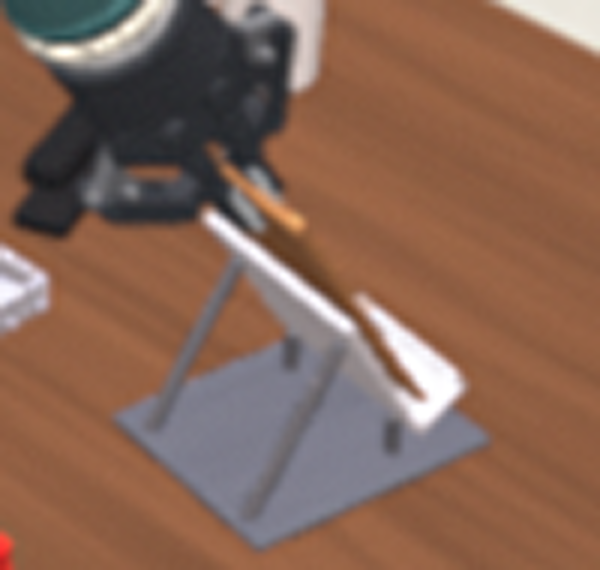

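View pics/top28.png

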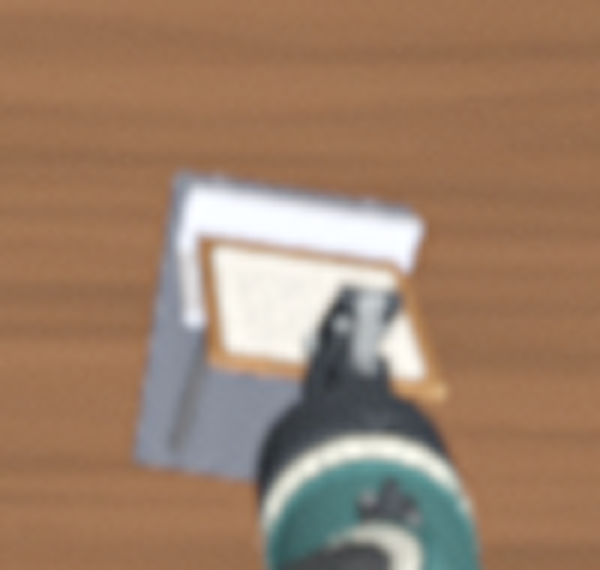

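>>> servo_tool(
  targets="0.014 0.005 0.006 0 -3 0 2; 0 0 0 0 -2 1 2; 0 0 0 0 -1 1 2",
)

```text
time: 22.08
tool_pos: [0.5365, -0.2234, 0.1187]
tcp_rot: [2.026, 1.739, 0.5]
wrist_force: [1.8, 0.3, 0.5]
width: 0.056
```

```bash
python3 - <<'E'
from h import *
s,p,M=show(); plan(seat(0,0),MS); print(M.T@s["wrist_force"])
E
```

```text
t 22.08 p [ 536.5 -223.4  118.7] x [ 0.152  0.988 -0.002] y [ 0.837 -0.128  0.533] z [ 0.526 -0.083 -0.846] F [1.8 0.3 0.5] w 4.8 q [-0.59 -0.18  2.33  0.46  0.52 -0.78]
turn [0.003 0.002 0.   ] rows>= 1.0
shift tool after turn [ 0.1 -1.1  0. ]  before turn [ 0.1 -1.1  0. ]  dist 1.1
[0.53394814 1.71964422 0.47921551]
```

>>> servo_tool(
  targets="0 0 0 0 -1.5 1 2; 0 0 0 0 0 0 2; 0 0 0 0 0 0 10; 0 0 0 0 0 0 20; 0 0 0 0 0 0 30; 0 0 0 0 0 0 34; 0 0 0 0 0 0 34",
)

```text
time: 22.67
tool_pos: [0.5361, -0.2236, 0.1169]
tcp_rot: [2.025, 1.74, 0.499]
wrist_force: [-0.3, -0.4, -0.1]
width: 0.391
```

```bash
python3 - <<'E'
from h import *
import pickle
s,p,M=show()
for n in ("side","top"):
    c=read_camera(n); pickle.dump((c,p,M),open(n+"29.pkl","wb"))
    x,y=(290,205) if n=="side" else (315,155)
    im=cv2.resize(c["image"][y:y+95,x:x+100,::-1],None,fx=6,fy=6,interpolation=cv2.INTER_CUBIC)
    cv2.imwrite("pics/%s29.png"%n,im)
E
```

```text
t 22.67 p [ 536.1 -223.6  116.9] x [ 0.151  0.988 -0.003] y [ 0.837 -0.127  0.533] z [ 0.526 -0.083 -0.846] F [-0.3 -0.4 -0.1] w 33.4 q [-0.59 -0.18  2.33  0.47  0.52 -0.79]
```

View pics/side29.png

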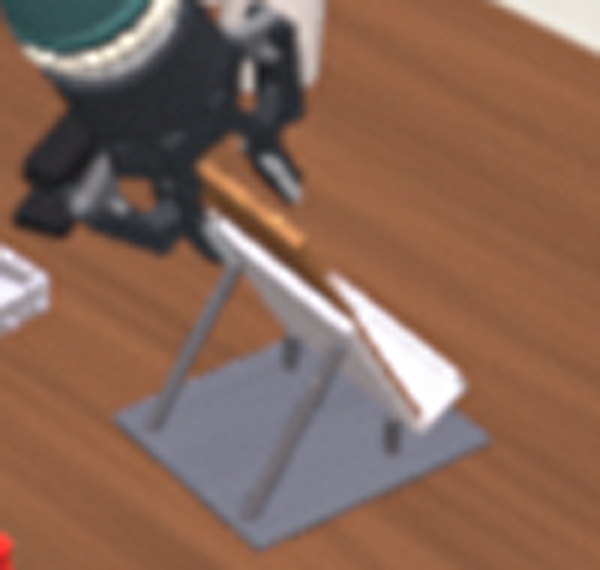

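View pics/top29.png

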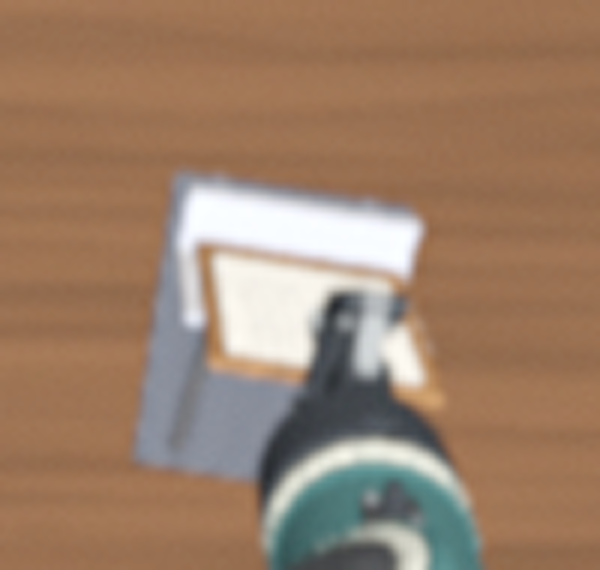

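>>> servo_tool(
  targets="0 0 0 0 0 -8 34; 0 0 0 0 0 -14 34; 0 0 0 0 0 -18 34; 0 0 0 0 0 -20 34; 0 0 0 0 0 -25 34; 0 0 0 0 10 -30 34; 0 0 0 0 15 -30 34; 0 0 0 0 0 0 34",
)

```text
time: 23.43
tool_pos: [0.4742, -0.2126, 0.2572]
tcp_rot: [2.032, 1.744, 0.495]
wrist_force: [-0.1, -0.5, 2.2]
width: 0.397
```

>>> servo_tool(
  targets="0 0 0 30 0 0 34; 0 0 0 35 0 0 34; 0 0 0 35 0 0 34; 0 0 0 35 0 0 34; 0 0 0 35 0 0 34; 0 0 0 35 0 0 34; 0 0 0 25 0 0 34; 0 0 0 0 0 0 34",
)

```text
time: 24.1
tool_pos: [0.5126, 0.0159, 0.2705]
tcp_rot: [2.026, 1.709, 0.506]
wrist_force: [0.0, -1.1, -0.2]
width: 0.396
```

```bash
python3 - <<'E'
from h import *
import pickle
s,p,M=show()
for n in ("side","top"):
    c=read_camera(n); pickle.dump((c,p,M),open(n+"30.pkl","wb")); save(c,n+"30")
    x,y=(290,205) if n=="side" else (315,155)
    im=cv2.resize(c["image"][y:y+95,x:x+100,::-1],None,fx=6,fy=6,interpolation=cv2.INTER_CUBIC)
    cv2.imwrite("pics/%s30c.png"%n,im)
E
```

```text
t 24.10 p [512.6  15.9 270.5] x [ 0.169  0.986 -0.004] y [ 0.825 -0.14   0.548] z [ 0.539 -0.096 -0.837] F [ 0.  -1.1 -0.2] w 33.8 q [ 0.09 -0.51  2.26 -0.2   0.83  0.35]
```

View pics/side30c.png

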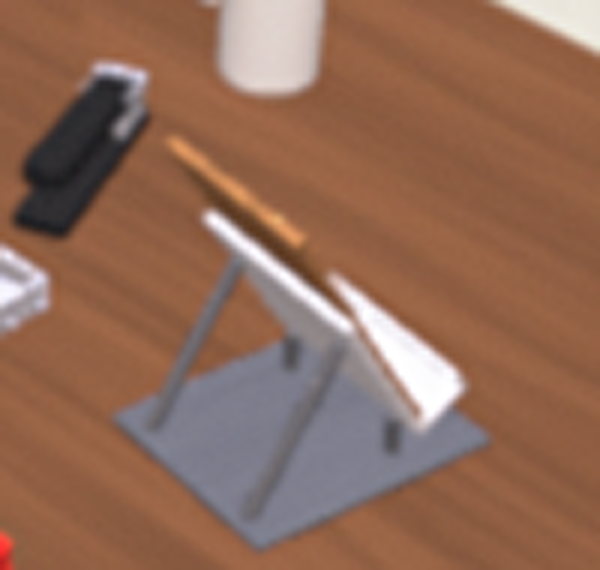

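View pics/top30c.png

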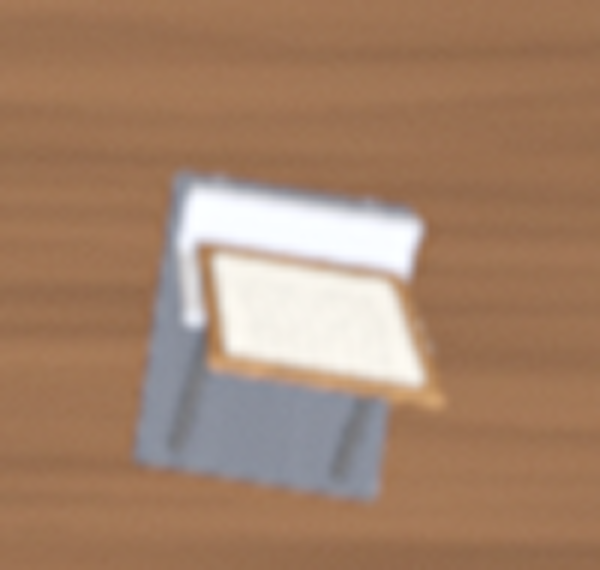

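View pics/side30.png

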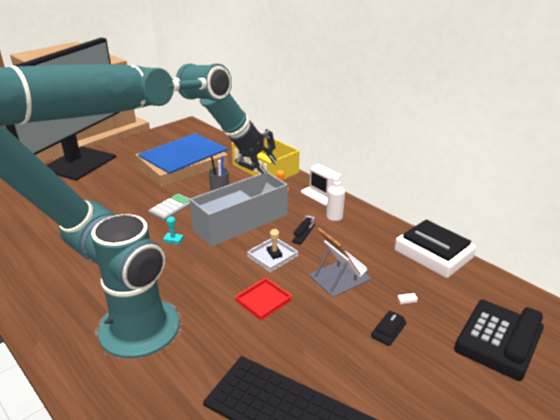

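View pics/top30.png

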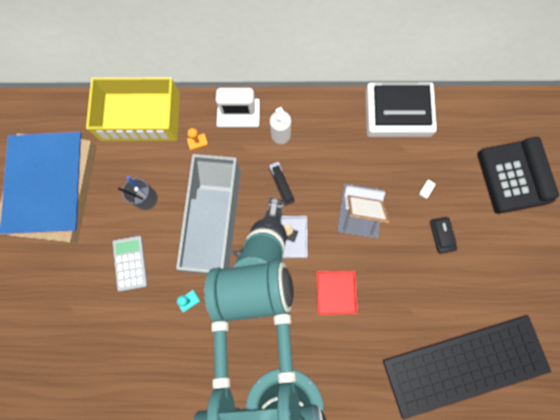

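```bash
python3 - <<'E'
from h import *
import pickle
c,_,_=pickle.load(open("top30.pkl","rb"))
f=lambda x,y:((x+.5)/6-.5+315,(y+.5)/6-.5+155)
a,b=(onz(c,*f(*q),.033) for q in ((203,248),(405,276)))
e,g=(onz(c,*f(*q),.176) for q in ((212,370),(443,407)))
yaw=lambda v:np.degrees(np.arctan2(v[1],v[0]))
print('far w',np.linalg.norm(a-b),'yaw',yaw(a-b)-90,'near w',np.linalg.norm(e-g),'yaw',yaw(e-g)-90,'long axis yaw',yaw((a+b-e-g)[:2]))
m=(a+b+e+g)/4; seatc=CS+.003*nS-.085*dS; print('centre err in seat axes x(down) y n', (np.stack([dS,MS[:,0],nS])@(m-seatc)*1000).round(1))
E
```

```text
far w 0.09880928929373566 yaw -8.022494637202726 near w 0.09917562890906559 yaw -9.131395103192204 long axis yaw -11.26879536767659
centre err in seat axes x(down) y n [-1.3 -2.7 -0.6]
```

```bash
python3 - <<'E'
from h import *
a=cv2.imread("pics/side30.png")[215:285,230:320]; cv2.imwrite("pics/stampfin.png",cv2.resize(a,None,fx=7,fy=7,interpolation=cv2.INTER_CUBIC))
a=cv2.imread("pics/top0.png").astype(int);b=cv2.imread("pics/top30.png").astype(int)
d=np.abs(a-b).sum(2)
for n,(u,v,r) in dict(pump=(280,125,16),stapler=(282,184,20),cup=(140,195,20),mouse=(443,235,16),calc=(130,263,26),eraser=(427,189,10)).items(): print(n,int((d[v-r:v+r,u-r:u+r]>60).sum()))
E
```

```text
pump 0
stapler 69
cup 0
mouse 0
calc 0
eraser 0
```

View pics/stampfin.png

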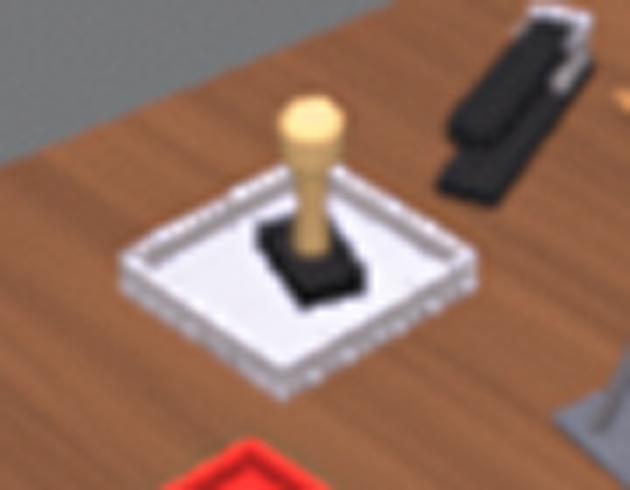

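The stamp stands upright in the steel tray. The 69 changed pixels in the stapler window are the gripper at (274,205) reaching into it; the stapler itself is where it was. I hand the job in.

```bash
python3 -c "
from h import *
finish_job(); show()"
```

```text
the job is handed in; nothing more can be done
the job is handed in; nothing more can be done
```

The job is handed in. The stamp stands upright in the steel tray, and the board lies on the reading stand with its form side out. It took about 24 of the 69 s.

**What I did:** I gripped the stamp by its knob and set it in the tray. With shut fingers I pushed the board along the step. It tipped into the pit when I drew back. I gripped its raised near edge with the tool tilted along the board, lifted it out, lowered it to contact on the ledge, laid it against the rest, let go and backed away.

**Last checks, from the pictures:**
- **Board:** its centre is about 1 mm along the rest, 3 mm across and 1 mm off the rest from the seated place. Its short edges are within 1° of the stand's direction. The yaw of its long axis came out about 2.6° off.
- **Stamp:** it is upright and near the middle of the tray.
- **Other things on the desk:** none of the six shows any movement.
- **Gripper:** it is open and touches nothing.

**What disagreed with the description:**
- The fingertips were about 39 mm farther back along the tool than the reported TCP. Touching the box step and the pictures both showed this, and I allowed for it.
- The corner of the stand's rest measured about 27 mm from the middle of the base, not 45 mm. I used the measured place, and contact with the ledge agreed with it.
- The side camera was 5 to 10 mm off from the robot's frame, so I used the top camera for positions.
- The push onto the ledge peaked at about 41 N at the wrist, carried by the held board. The limit for the wrist is 120 N; the 40 N limit is for the arm or gripper body.

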